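# Break down the fitting pile into its parts trays

### The job

Someone has left the things for a fitting piled on one another. Take the pile apart from the top down, one thing at a time, and gently set each flat and right way up on the floor of the grey tray that fits its outline: the thread spool standing in the round tray, the black ankle block in the square tray, the cork block in the short oblong tray and the wooden vise board in the long oblong tray. Leave the rest of the pile standing while you work, and do not disturb the cup or the glue bottle.

Things in the scene. Friction and masses are not known exactly. Their poses are not given: they have to be found in the camera images.
- thread_spool: Spool of black thread with round wooden ends, standing upright on top of the pile: diameter 42 mm, 50 mm high, about 0.08 kg. Origin: centre of its underside, z up along its axis. Goes into round_tray.
- ankle_block: Black ankle block with a beige round collar on one side, second in the pile: 50 (x) x 58 (y) x 52 (z) mm, 0.38 kg. Origin: centre of the whole underside, z up. The black box spans x -25..25, y -5..29, z 0..52 mm (flat top); the collar, 40 mm wide, z 2..42, reaches to y = -29. Centre of mass near y = +5 mm; grip across x at about y = +8. Goes into square_tray, any yaw that fits.
- cork_block: Cork sanding block (brown cork top, grey abrasive round the sides), third from the top: 58 (x) x 100 (y) x 33 (z) mm. Origin: centre of its underside, z up. Goes into short_tray, its long side along the tray's.
- vise_board: Plain beech vise board with two brass screw heads flush in its top, at the bottom of the pile, lying on the bench: 60 (x) x 150 (y) x 26 (z) mm, 0.2 kg. Origin: centre of its underside, z up. Goes into long_tray, its long side along the tray's.
- round_tray: Small round grey plastic tray, outer diameter 72 mm, inner diameter 62 mm. It is fixed to the bench, open on top; floor 3 mm thick, walls 5 mm thick, rim 9 mm above the bench (6 mm above the tray's floor). A small pull tab on the -x side. Origin: centre of the underside, z up.
- square_tray: Square grey plastic tray, inside 78 x 78 mm, outside 88 x 88 mm. It is fixed to the bench, open on top; floor 3 mm thick, walls 5 mm thick, rim 9 mm above the bench (6 mm above the tray's floor). A small pull tab on the -x side. Origin: centre of the underside, z up.
- short_tray: Short oblong grey plastic tray, inside 78 (x) x 120 (y) mm, outside 88 x 130 mm. It is fixed to the bench, open on top; floor 3 mm thick, walls 5 mm thick, rim 9 mm above the bench (6 mm above the tray's floor). A small pull tab on the -x side. Origin: centre of the underside, z up.
- long_tray: Long oblong grey plastic tray, inside 80 (x) x 170 (y) mm, outside 90 x 180 mm. It is fixed to the bench, open on top; floor 3 mm thick, walls 5 mm thick, rim 9 mm above the bench (6 mm above the tray's floor). A small pull tab on the -x side. Origin: centre of the underside, z up.
- liner_cup: Bystander, loose: cream open cup, diameter 72 mm, 75 mm high. Origin: centre of its underside. Not to be disturbed.
- glue_bottle: Bystander, loose: white glue bottle with an orange nozzle, 56 mm wide, 165 mm high. Origin: centre of its underside. Not to be disturbed.
Things that resemble listed ones, but are neither listed nor needed, are in the scene too. What is shaped like the thread_spool but orange or purple is not meant.

How it is judged:
On the way, in this order (a step that is already met when the one before it is completed fails the run):
1. the spool stands in the round tray while the ankle block, cork block and board are still piled (horizontal distance between thread_spool and round_tray below 0.013 m and z of thread_spool in the frame of round_tray between 0 and 0.006 m and angle between thread_spool's own z axis and vertical below 0.08 rad and height (world z) of ankle_block above 0.05 m and height (world z) of cork_block above 0.02 m), for 0.2 s.
2. the ankle block stands in the square tray while the cork block still lies on the board (horizontal distance between ankle_block and square_tray below 0.022 m and z of ankle_block in the frame of square_tray between 0 and 0.006 m and angle between ankle_block's own z axis and vertical below 0.08 rad and height (world z) of cork_block above 0.02 m), for 0.2 s.
3. the cork block lies in the short oblong tray (horizontal distance between cork_block and short_tray below 0.017 m and z of cork_block in the frame of short_tray between 0 and 0.006 m and angle between cork_block's own z axis and vertical below 0.08 rad and angle between the y axis of cork_block and the y axis of short_tray, either way round below 0.3 rad), for 0.2 s.
4. the vise board lies in the long oblong tray (horizontal distance between vise_board and long_tray below 0.017 m and z of vise_board in the frame of long_tray between 0 and 0.006 m and angle between vise_board's own z axis and vertical below 0.08 rad and angle between the y axis of vise_board and the y axis of long_tray, either way round below 0.3 rad), for 0.2 s.
At the end, for the whole second after the job is handed in: Each rests flat on its tray's floor (origin under 6 mm above the tray's), tilt under 0.08 rad, released and still: spool within 13 mm of its tray's centre, ankle block 22 mm, cork block and board 17 mm and within 0.3 rad of the tray's long direction (all of step 3 and all of step 4 and horizontal distance between thread_spool and round_tray below 0.013 m and z of thread_spool in the frame of round_tray between 0 and 0.006 m and angle between each of thread_spool, ankle_block's own z axis and vertical below 0.08 rad and horizontal distance between ankle_block and square_tray below 0.022 m and z of ankle_block in the frame of square_tray between 0 and 0.006 m and linear speed of each of thread_spool, ankle_block, cork_block, vise_board below 0.02 m/s and contact force between each of thread_spool, ankle_block, cork_block, vise_board and the fingers below 0.1 N); the robot touches nothing.
It fails at once if a thing of the pile is tipped over (by more than 0.6 rad) (angle between any of thread_spool, ankle_block, cork_block, vise_board's own z axis and vertical above 0.6 rad).
It fails at once if a thing is dropped or pressed hard into its tray (over 80 N) (contact force between thread_spool and round_tray above 80 N or contact force between ankle_block and square_tray above 80 N or contact force between cork_block and short_tray above 80 N or contact force between vise_board and long_tray above 80 N).
It fails at once if the cup or the glue bottle is shifted by more than 30 mm or tipped over (distance of any of liner_cup, glue_bottle from where it was at the start of the episode above 0.03 m or angle between any of liner_cup, glue_bottle's own z axis and vertical above 0.5 rad).
It also fails if it takes over 122 s, if anything falls off the work surface, if the arm or the gripper's body presses on something with over 40 N, if the wrist force passes 120 N, or if a joint passes its speed limit or range.

### The arm

A 6-joint arm with a two-finger parallel gripper is mounted at the origin on a cart in front of the work surface, level with it; the furniture and walls round the work are solid. World frame = base frame: x ahead of the robot, y to its left, z up, the work surface at z = 0. Lengths are in m, angles in rad, forces in N, time in s.
With the tool pointing down it reaches from about 0.325 to 0.85 m from the base axis. Payload 4.4 kg.
Tool frame: the origin (TCP) lies at the very end of the fingers, on their centre line; the grasp point (between the pads) lies 19 mm behind it; z points along the fingers, y is the line along which they close (so a half turn about z gives the same grasp; the last joint's range is limited). The gripper opens to 94 mm and grips with 3 to 60 N. Pads are 16 mm wide; open, the fingers measure 119 mm over their backs; the gripper's body (75 mm by 177 mm) begins 78 mm behind the grasp point.
Start: joints at [-1.276, 0.207, 1.542, -0, 1.393, -0.15], TCP at [0.247, -0.519, 0.205] pointing down, gripper open.
Joint ranges: [-2.73, 2.73], [-0.86, 2.22], [0.23, 2.46], [-1.11, 4.25], [0.08, 2.63], [-2.82, 2.82]. Speed limits (rad/s): [2.79, 2.79, 3.14, 3.14, 3.14, 3.14].

### API

Orientations are given as a unit quaternion [x, y, z, w].
In Python, from cell import monitor, viewer, finish_job gives the robot as it stands. The module is installed in compiled form; this text tells all that it offers.
- The arm moves only by the tool jog_arm, never from a script. Its argument "moves" is a list of rows, each an object of numbers: "rx", "ry", "rz": the turn, a rotation vector about the world's x, y, z as a fraction of full scale; "dx", "dy", "dz": the shift along the world's x, y, z as a fraction of full scale; "fingers": the closure, from -1 (fully open) to 1 (shut). In form: [{"rx": .., "ry": .., "rz": .., "dx": .., "dy": .., "dz": .., "fingers": ..}, ...]. A call has 1 to 12 rows; each row is the pose to reach, as a shift and turn from the pose commanded when the call began; what a row does not reach only later rows make up. Full scale, the value 1, is 0.15 m for a shift and 2 rad for a turn. A row lasts 1/12 s, in which the tool goes at most 41.7 mm and 7.16 degrees, less where a joint would pass 70% of its speed; a pose out of reach is approached as far as the arm can. A call with a number of a shift or a turn outside -1 to 1 is refused whole. A call with a gripper value outside its range is refused whole. The fingers move at their own pace and stop on an object; "force" is the grip in N (left out, the last holds). Time passes only in rows, so rows that repeat a pose let the fingers close. It gives the time, the measured TCP pose, the force, the opening and the grip force at its end, in the units of the state.
- monitor.get_obs(): the state, without advancing time (a new reading comes with each control period).
- viewer.snapshot(name): name is "scene" or "top" or "wrist"; returns the picture (480x640x3 uint8, red, green, blue); there is no depth.
- viewer.calibration(name): a dict with "fx", "fy", "cx", "cy" (pixels), "position" and "rotation" of the camera in the world. Camera axes: x right, y up, looking along -z (the intrinsics and any distortion apply to the point x, -y, -z); pixel columns grow to the right and rows downward; lengths in m; the calibration is good to about 2 mm. A picture is of the moment at which its call begins: read the wrist's pose just before it. calibration takes no time and is no camera call; for the wrist camera it gives the pose at the moment of the call.
- finish_job(): hands the job in; it is judged then, once.
The state is a dict: "time": time; "q": joint angles; "joint_velocities": joint speeds; "effort": joint torques, N m; "tool_pos": TCP position; "tcp_rot": TCP orientation; "contact_force": force on the tool from outside, world axes, zero at the start; "wrist_torque": the same for the moment, N m; "grip_width": finger opening in m; "finger_force": force on a finger pad.
Only numpy, scipy, OpenCV 4.12 (cv2) and the standard library are available. Lean on these libraries where they do the work, as an engineer would, in place of code of your own. Each camera call takes 0.05 s, during which the arm holds its last target. There are 200 camera calls.

## Working session

There is one attempt and no reset: what is moved stays moved. The work goes in short steps, Python scripts to look and compute and a tool call to move; the robot and the scene stay as the last step left them, time stands still between calls to the robot, and variables do not carry over. Pictures are saved under pics/ and viewed, at most 14 in all, crops included, and the job is handed in when it is done.

Besides the shell and the picture viewer there is one more tool, called after "Request:" by a JSON object that holds its "method" and its "body". jog_arm: Moves the arm, as the interface text tells. Shift numbers are shares of 0.15 m and turn numbers shares of 2 rad, none past 1 either way. Its arguments: {"type":"object","properties":{"moves":{"type":"array"},"force":{"type":"number"}},"required":["moves"]}

```bash
mkdir -p pics
cat > h.py <<'E'
import numpy as np, cv2
from cell import monitor, viewer
def snap(n,f=None):
    im=viewer.snapshot(n)
    if f: cv2.imwrite('pics/'+f,im[:,:,::-1])
    return im
def ray(n,px,z):
    c=viewer.calibration(n); R=np.array(c['rotation']); 
    if R.shape!=(3,3):
        from scipy.spatial.transform import Rotation as Ro; R=Ro.from_quat(R).as_matrix()
    u,v=np.array(px,float).T
    d=np.stack([(u-c['cx'])/c['fx'],-(v-c['cy'])/c['fy'],-np.ones_like(u)])
    d=(R@d).T; p=np.array(c['position'])
    return p+d*((z-p[2])/d[:,2])[:,None]
E
python3 - <<'E'
from h import *
for n in ('scene','top'):
    snap(n,n+'0.png'); print(viewer.calibration(n))
print(monitor.get_obs())
E
```

```text
{'fx': 444.40753057142655, 'fy': 444.40753057142655, 'cx': 319.5316439733576, 'cy': 236.7795577530568, 'position': array([ 0.44294649, -0.53457113,  0.87193009]), 'rotation': array([ 0.29722777, -0.03493173, -0.08690067,  0.95020193])}
{'fx': 470.30913209819096, 'fy': 470.30913209819096, 'cx': 313.4450453966061, 'cy': 241.55593611515863, 'position': array([0.39933272, 0.01946208, 1.36455966]), 'rotation': array([-0.02995674,  0.03961326,  0.71304719, -0.69935477])}
{'time': 0.1, 'q': array([-1.27651023e+00,  2.07340825e-01,  1.54275224e+00, -6.12909173e-06,
        1.39350415e+00, -1.50546168e-01]), 'joint_velocities': array([-0.00177026, -0.00264341, -0.00284437,  0.00076601,  0.00034453,
        0.00097966]), 'effort': array([-9.72008752e-05, -3.71861422e+01, -2.82291895e+01,  6.99446490e-02,
        3.11690464e-02, -6.66104688e-05]), 'tool_pos': array([ 0.2471835 , -0.51837798,  0.2044314 ]), 'tcp_rot': array([ 9.75366720e-01,  2.20587301e-01, -7.49800892e-05, -9.99477093e-04]), 'contact_force': array([ 0.31610072, -0.03128287, -0.12839245]), 'wrist_torque': array([ 0.00542599, -0.04619506,  0.03613217]), 'finger_force': 0.0, 'grip_width': 0.09408076754499892}
```

View pics/top0.png

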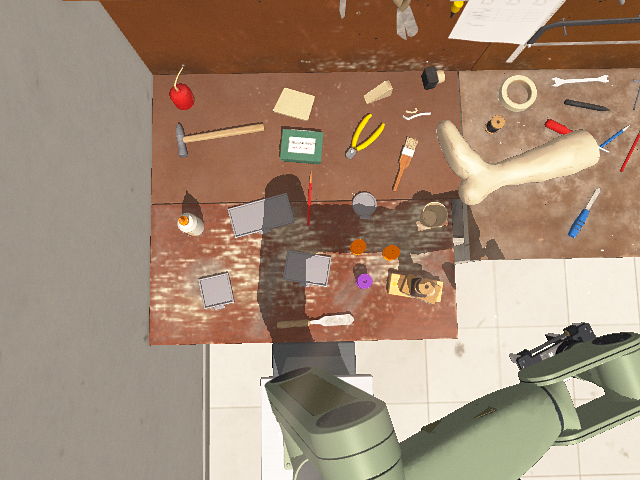

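View pics/scene0.png

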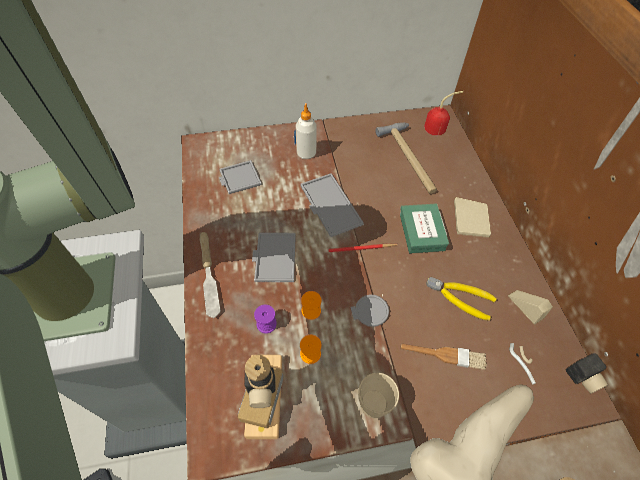

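The top view shows the round tray at (364,204), the square tray at (216,290), the short tray at (308,268), the long tray at (261,215) and the pile at (415,288). The cup is at (433,214) and the bottle at (190,222).

Spool candidates, with scene pixels unless noted:
- Pile-top black spool (258,368): chosen, because it stands on top of the pile with black thread.
- Orange spools (311,305) and (311,348): wrong colour.
- Purple spool (264,320): wrong colour.
- Loose spool in the top view (496,123): not on the pile.

For the ankle block, the black block at top (432,77) is a look-alike, since it isn't in the pile.

Run:
```python
from h import *
a=cv2.imread('pics/scene0.png')[340:445,220:310]; b=cv2.imread('pics/top0.png')[255:315,375:455]
a=cv2.resize(a,None,fx=5,fy=5,interpolation=2)
b=cv2.resize(b,None,fx=4,fy=4,interpolation=2)
o=np.zeros((525,450+320,3),np.uint8); o[:,:450]=a; o[:240,450:]=b
t=cv2.imread('pics/top0.png')
c=cv2.resize(t[190:315,195:385],None,fx=1.68,fy=1.68); o[250:250+c.shape[0],450:450+c.shape[1]]=c
cv2.imwrite('pics/crop.png',o)
for nm,(x,y) in dict(round=(364,204),sq=(216,290),short=(308,268),long=(261,215)).items():
    hsv=cv2.cvtColor(t,cv2.COLOR_BGR2HSV).astype(int); 
    ti=t.astype(int); m=((ti[:,:,2]-ti[:,:,0]<12)&(ti.max(2)>40)).astype(np.uint8)
    m=cv2.morphologyEx(m,cv2.MORPH_CLOSE,np.ones((3,3)))
    m=cv2.morphologyEx(m,cv2.MORPH_OPEN,np.ones((3,3)))
    n,l,s,ce=cv2.connectedComponentsWithStats(m)
    k=l[y,x]
    cs,_=cv2.findContours((l==k).astype(np.uint8),0,1); r=cv2.minAreaRect(cs[0]); P=ray('top',cv2.boxPoints(r)+0.0,.009)
    e=P[1]-P[0];f=P[2]-P[1]
    print(nm,r,P.mean(0).round(4),np.linalg.norm(e).round(3),np.degrees(np.arctan2(e[1],e[0])).round(1),np.linalg.norm(f).round(3))
```

```text
round ((319.5, 239.5), (479.0, 639.0), 90.0) [ 0.5738 -0.0269  0.009 ] 1.951 -90.7 1.415
sq ((319.5, 239.5), (479.0, 639.0), 90.0) [ 0.5738 -0.0269  0.009 ] 1.951 -90.7 1.415
short ((319.5, 239.5), (479.0, 639.0), 90.0) [ 0.5738 -0.0269  0.009 ] 1.951 -90.7 1.415
long ((319.5, 239.5), (479.0, 639.0), 90.0) [ 0.5738 -0.0269  0.009 ] 1.951 -90.7 1.415
```

View pics/crop.png

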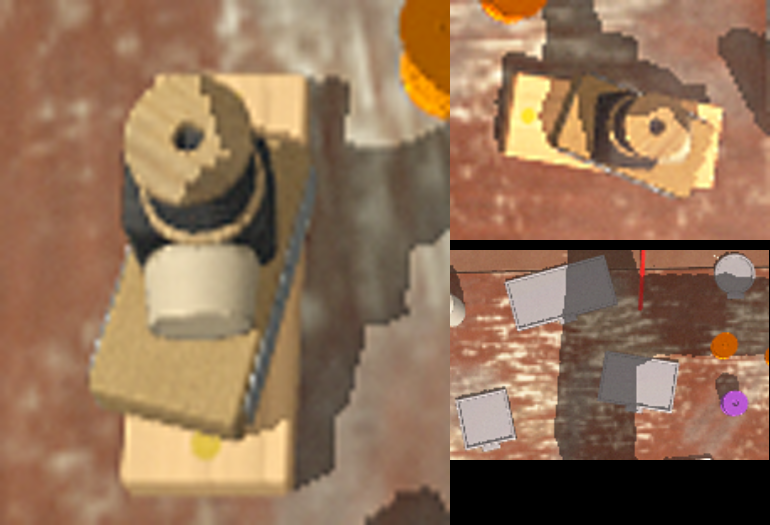

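The crop confirms it: the black-thread spool is on the pile top at scene (257,368), over the black ankle block with its collar facing -y, then the cork block, then the board. I'll fix the tray mask next.

Run:
```python
from h import *
t=cv2.imread('pics/top0.png'); hsv=cv2.cvtColor(t,cv2.COLOR_BGR2HSV)
for nm,(x,y),sz in (('round',(364,204),30),('sq',(216,290),40),('short',(308,268),60),('long',(261,215),70)):
    print(nm,t[y,x],hsv[y,x],end=' ')
    roi=np.zeros((480,640),np.uint8); cv2.circle(roi,(x,y),sz//1,1,-1)
    ti=t.astype(int); m=((hsv[:,:,1]<55)&(abs(ti[:,:,2]-ti[:,:,0])<25)).astype(np.uint8)*roi
    m=cv2.morphologyEx(m,cv2.MORPH_CLOSE,np.ones((3,3)));m=cv2.morphologyEx(m,cv2.MORPH_OPEN,np.ones((7,7)))
    cs,_=cv2.findContours(m,0,1); c=max(cs,key=cv2.contourArea); r=cv2.minAreaRect(c); P=ray('top',cv2.boxPoints(r)+0.0,.009)
    e=P[1]-P[0];f=P[2]-P[1]
    print(r,P.mean(0).round(4),np.linalg.norm(e).round(3),np.degrees(np.arctan2(e[1],e[0])).round(1),np.linalg.norm(f).round(3))
# spool top: hand-picked discs
print('spool top(z~.164)',ray('top',[(375+206/4,255+127/4)],.161)[:,:],ray('scene',[(220+188/5,340+137/5)],.161))
# board corners top z=.026
B=ray('top',[(375+(516-450)/4,255+72/4),(375+(502-450)/4,255+156/4),(375+(723-450)/4,255+104/4),(375+(713-450)/4,255+189/4)],.026)
print(B.round(3),B.mean(0))
print(ray('top',[(433,214),(190,222),(358,247),(391,252),(364,281)],.04).round(3))
```

```text
round [185 189 201] [  8  20 201] ((364.0, 205.5), (25.0, 22.0), 90.0) [ 0.6362 -0.1503  0.009 ] 0.065 -91.0 0.074
sq [183 185 198] [  4  19 198] ((216.07693481445312, 291.3846130371094), (33.731971740722656, 30.594112396240234), 78.69007110595703) [0.3953 0.2808 0.009 ] 0.087 -79.8 0.096
short [186 190 204] [  7  23 204] ((306.270263671875, 269.3783874511719), (44.716522216796875, 33.208595275878906), 9.462322235107422) [0.4531 0.0218 0.009 ] 0.096 -10.3 0.129
long [179 177 193] [176  21 193] ((261.2008972167969, 216.1867218017578), (33.10934066772461, 62.13786697387695), 75.3791275024414) [0.6102 0.1498 0.009 ] 0.181 -76.1 0.098
spool top(z~.164) [[ 0.39657699 -0.28472849  0.161     ]] [[ 0.39895406 -0.28546872  0.161     ]]
[[ 0.437 -0.221  0.026]
 [ 0.378 -0.208  0.026]
 [ 0.412 -0.367  0.026]
 [ 0.352 -0.357  0.026]] [ 0.39464554 -0.2884797   0.026     ]
[[ 0.603 -0.343  0.04 ]
 [ 0.592  0.349  0.04 ]
 [ 0.512 -0.126  0.04 ]
 [ 0.496 -0.219  0.04 ]
 [ 0.416 -0.14   0.04 ]]
```

Spool ≈ (0.398, -0.285), top at z 0.161. I'll move toward it with the tool high for a wrist look.

Request:
{"method": "jog_arm", "body": {"moves": [{"dz":0.4,"fingers":-1},{"dz":0.5,"dx":0.2,"dy":0.2},{"dz":0.5,"dx":0.4,"dy":0.5},{"dz":0.5,"dx":0.7,"dy":0.8},{"dz":0.5,"dx":0.8,"dy":1.0},{"dz":0.5,"dx":0.8,"dy":1.0},{"dz":0.5,"dx":0.8,"dy":1.0}], "force": 12}}

```text
invalid input at $.moves[0]: expected keys rx, ry, rz, dx, dy, dz, fingers
```

Run:
```python
from h import *
print(monitor.get_obs()['tool_pos'],viewer.calibration('wrist'))
snap('wrist','w1.png')
```

```text
[ 0.2471835  -0.51837798  0.2044314 ] {'fx': 351.4320770928371, 'fy': 351.4320770928371, 'cx': 319.86282301246735, 'cy': 237.52270007232042, 'position': array([ 0.32317524, -0.4834649 ,  0.38291926]), 'rotation': array([-0.12093597,  0.07811355, -0.52774056,  0.83711568])}
```

View pics/w1.png

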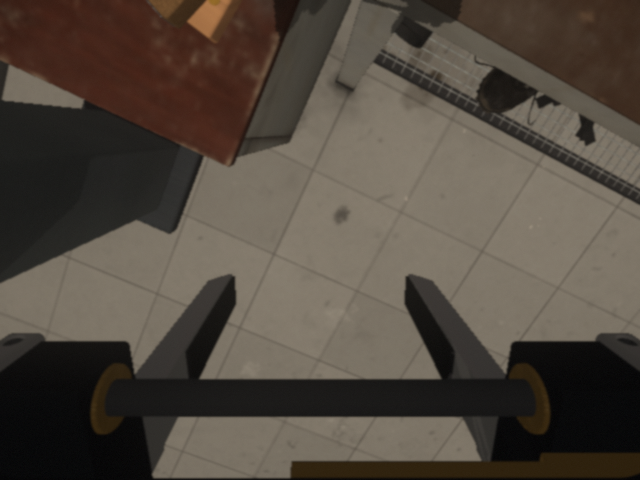

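The wrist picture shows only floor and the bench corner (pile at the top edge), because the move was refused. Every row needs all its keys.

Request:
{"method": "jog_arm", "body": {"moves": [{"rx":0,"ry":0,"rz":0,"dx":0.1,"dy":0.2,"dz":0.2,"fingers":-1},{"rx":0,"ry":0,"rz":0,"dx":0.2,"dy":0.5,"dz":0.4,"fingers":-1},{"rx":0,"ry":0,"rz":0,"dx":0.3,"dy":0.8,"dz":0.6,"fingers":-1},{"rx":0,"ry":0,"rz":0,"dx":0.4,"dy":1,"dz":0.6,"fingers":-1},{"rx":0,"ry":0,"rz":0,"dx":0.4,"dy":1,"dz":0.6,"fingers":-1},{"rx":0,"ry":0,"rz":0,"dx":0.4,"dy":1,"dz":0.6,"fingers":-1},{"rx":0,"ry":0,"rz":0,"dx":0.4,"dy":1,"dz":0.6,"fingers":-1}], "force": 12}}

```text
time: 0.73
tool_pos: [0.3078, -0.3686, 0.2959]
tcp_rot: [0.975, 0.222, -0.0, 0.001]
contact_force: [0.5, -0.3, 0.1]
grip_width: 0.0938
finger_force: 0.0
```

Run:
```python
from h import *
print(monitor.get_obs()['tool_pos'],monitor.get_obs()['time'],viewer.calibration('wrist'))
snap('wrist','w2.png')
```

```text
[ 0.30777854 -0.36863887  0.2958947 ] 0.7333 {'fx': 351.4320770928371, 'fy': 351.4320770928371, 'cx': 319.86282301246735, 'cy': 237.52270007232042, 'position': array([ 0.38353827, -0.33292854,  0.47433898]), 'rotation': array([-0.12227002,  0.07664937, -0.52705202,  0.83749095])}
```

View pics/w2.png

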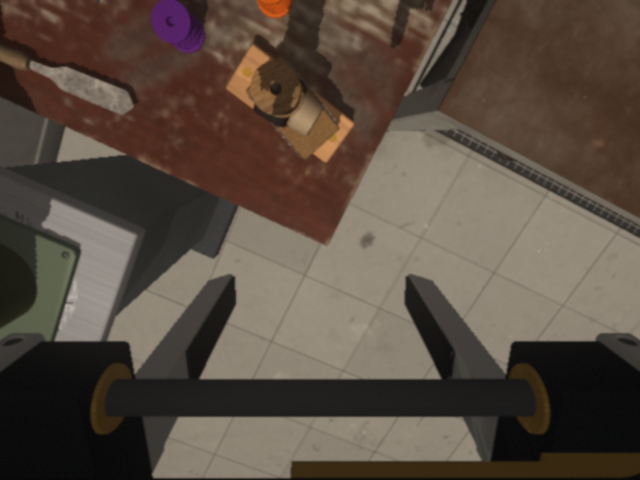

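The wrist view shows the pile near (285,100), with the spool's hole at (277,88) and the purple spool at (170,20). I'll cross-check the spool position.

Run:
```python
from h import *
print(ray('wrist',[(277,88)],.161), viewer.calibration('wrist').keys())
# board corners in wrist image
print(ray('wrist',[(257,42),(227,84),(353,124),(322,163)],.026))
```

```text
[[ 0.39967948 -0.28644225  0.161     ]] dict_keys(['fx', 'fy', 'cx', 'cy', 'position', 'rotation'])
[[ 0.44150354 -0.22599959  0.026     ]
 [ 0.3854281  -0.21119145  0.026     ]
 [ 0.40946687 -0.36527696  0.026     ]
 [ 0.35143249 -0.35146512  0.026     ]]
```

Request:
{"method": "jog_arm", "body": {"moves": [{"rx":0,"ry":0,"rz":0,"dx":0.2,"dy":0.2,"dz":-0.1,"fingers":-1},{"rx":0,"ry":0,"rz":0,"dx":0.4,"dy":0.4,"dz":-0.3,"fingers":-1},{"rx":0,"ry":0,"rz":0,"dx":0.61,"dy":0.55,"dz":-0.5,"fingers":-1},{"rx":0,"ry":0,"rz":0,"dx":0.61,"dy":0.55,"dz":-0.7,"fingers":-1},{"rx":0,"ry":0,"rz":0,"dx":0.61,"dy":0.55,"dz":-0.7,"fingers":-1},{"rx":0,"ry":0,"rz":0,"dx":0.61,"dy":0.55,"dz":-0.7,"fingers":-1}]}}

```text
time: 1.28
tool_pos: [0.3968, -0.2852, 0.1867]
tcp_rot: [0.975, 0.221, -0.003, -0.004]
contact_force: [0.1, -0.1, 0.9]
grip_width: 0.094
finger_force: 0.0
```

Request:
{"method": "jog_arm", "body": {"moves": [{"rx":0,"ry":0,"rz":0,"dx":0,"dy":0,"dz":0,"fingers":-1},{"rx":0,"ry":0,"rz":0,"dx":0,"dy":0,"dz":-0.16,"fingers":-1},{"rx":0,"ry":0,"rz":0,"dx":0,"dy":0,"dz":-0.32,"fingers":-1},{"rx":0,"ry":0,"rz":0,"dx":0,"dy":0,"dz":-0.46,"fingers":-1},{"rx":0,"ry":0,"rz":0,"dx":0,"dy":0,"dz":-0.46,"fingers":-1},{"rx":0,"ry":0,"rz":0,"dx":0,"dy":0,"dz":-0.46,"fingers":-1},{"rx":0,"ry":0,"rz":0,"dx":0,"dy":0,"dz":-0.46,"fingers":-1}]}}

```text
time: 1.87
tool_pos: [0.3998, -0.2889, 0.124]
tcp_rot: [0.976, 0.22, 0.001, 0.002]
contact_force: [-0.8, -0.5, 0.5]
grip_width: 0.0942
finger_force: 0.0
```

Run:
```python
from h import *
o=monitor.get_obs();print(o['tool_pos'],o['tcp_rot'])
snap('wrist','w3.png')
```

```text
[ 0.39983119 -0.2889111   0.12401638] [0.97554142 0.21980428 0.00109123 0.00195606]
```

View pics/w3.png

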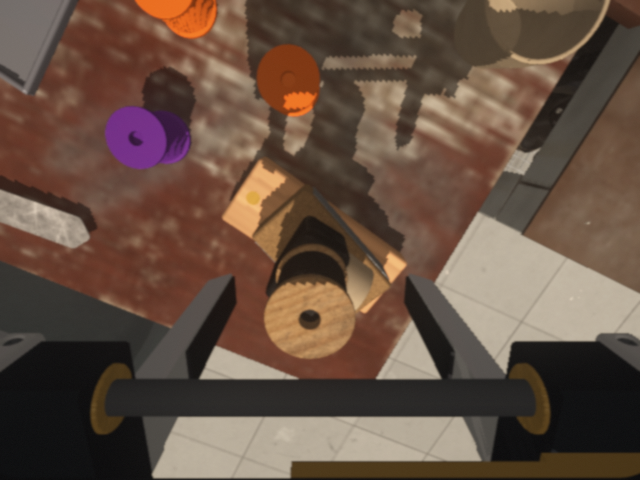

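The spool sits between the fingers, centred at (309,320) and about 11 px left of the finger midline at 320. I'll correct by a ray.

Run:
```python
from h import *
print(ray('wrist',[(309,319)],.161), monitor.get_obs()['tool_pos'])
im=cv2.imread('pics/w3.png');
```

```text
[[ 0.40096945 -0.28356172  0.161     ]] [ 0.400071   -0.28883744  0.12418134]
```

Request:
{"method": "jog_arm", "body": {"moves": [{"rx":0,"ry":0,"rz":0,"dx":0,"dy":0.03,"dz":-0.03,"fingers":-1},{"rx":0,"ry":0,"rz":0,"dx":0,"dy":0.03,"dz":-0.03,"fingers":-1},{"rx":0,"ry":0,"rz":0,"dx":0,"dy":0.03,"dz":-0.03,"fingers":1},{"rx":0,"ry":0,"rz":0,"dx":0,"dy":0.03,"dz":-0.03,"fingers":1},{"rx":0,"ry":0,"rz":0,"dx":0,"dy":0.03,"dz":-0.03,"fingers":1},{"rx":0,"ry":0,"rz":0,"dx":0,"dy":0.03,"dz":-0.03,"fingers":1},{"rx":0,"ry":0,"rz":0,"dx":0,"dy":0.03,"dz":-0.03,"fingers":1},{"rx":0,"ry":0,"rz":0,"dx":0,"dy":0.03,"dz":-0.03,"fingers":1},{"rx":0,"ry":0,"rz":0,"dx":0,"dy":0.03,"dz":-0.03,"fingers":1},{"rx":0,"ry":0,"rz":0,"dx":0,"dy":0.03,"dz":-0.03,"fingers":1}], "force": 12}}

```text
time: 2.75
tool_pos: [0.3989, -0.2821, 0.1169]
tcp_rot: [0.975, 0.221, -0.0, -0.0]
contact_force: [0.8, -1.1, -0.1]
grip_width: 0.0444
finger_force: 0.2
```

Request:
{"method": "jog_arm", "body": {"moves": [{"rx":0,"ry":0,"rz":0,"dx":0,"dy":0,"dz":0,"fingers":1},{"rx":0,"ry":0,"rz":0,"dx":0,"dy":0,"dz":0,"fingers":1},{"rx":0,"ry":0,"rz":0,"dx":0,"dy":0,"dz":0,"fingers":1},{"rx":0,"ry":0,"rz":0,"dx":0,"dy":0,"dz":0.05,"fingers":1},{"rx":0,"ry":0,"rz":0,"dx":0,"dy":0,"dz":0.15,"fingers":1},{"rx":0,"ry":0,"rz":0,"dx":0,"dy":0,"dz":0.3,"fingers":1},{"rx":0,"ry":0,"rz":0,"dx":0,"dy":0,"dz":0.45,"fingers":1},{"rx":0,"ry":0,"rz":0,"dx":0,"dy":0,"dz":0.6,"fingers":1},{"rx":0,"ry":0,"rz":0,"dx":0,"dy":0,"dz":0.6,"fingers":1},{"rx":0,"ry":0,"rz":0,"dx":0,"dy":0,"dz":0.6,"fingers":1}]}}

```text
time: 3.58
tool_pos: [0.3996, -0.2827, 0.2084]
tcp_rot: [0.975, 0.221, 0.001, 0.001]
contact_force: [-0.3, 0.9, -0.5]
grip_width: 0.0417
finger_force: 12.0
```

Run:
```python
from h import *
print(monitor.get_obs()['tool_pos'])
s=snap('scene','s2.png');w=snap('wrist','w4.png'); t=snap('top','t2.png')
o=np.zeros((600,760,3),np.uint8)
o[:500,:400]=cv2.resize(s[320:445,220:320,::-1],(400,500),interpolation=2)
o[:270,400:]=cv2.resize(w[:,:,::-1],(360,270),interpolation=3)
o[280:520,400:720]=cv2.resize(t[255:315,375:455,::-1],(320,240),interpolation=2)
cv2.imwrite('pics/c2.png',o)
```

```text
[ 0.3996226  -0.28273556  0.20837719]
```

View pics/c2.png

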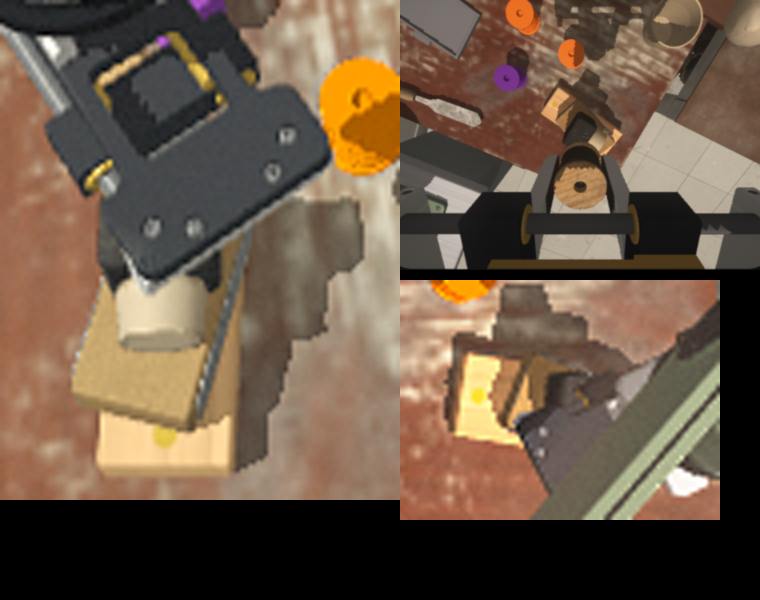

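The spool is held level (opening 41.7 mm), and the ankle block, cork block and board still stand. I'll carry it toward the round tray.

Request:
{"method": "jog_arm", "body": {"moves": [{"rx":0,"ry":0,"rz":0,"dx":0.15,"dy":0.1,"dz":0,"fingers":1},{"rx":0,"ry":0,"rz":0,"dx":0.35,"dy":0.2,"dz":0,"fingers":1},{"rx":0,"ry":0,"rz":0,"dx":0.55,"dy":0.3,"dz":0,"fingers":1},{"rx":0,"ry":0,"rz":0,"dx":0.75,"dy":0.42,"dz":0,"fingers":1},{"rx":0,"ry":0,"rz":0,"dx":0.95,"dy":0.55,"dz":0,"fingers":1},{"rx":0,"ry":0,"rz":0,"dx":1,"dy":0.58,"dz":0,"fingers":1},{"rx":0,"ry":0,"rz":0,"dx":1,"dy":0.58,"dz":0,"fingers":1},{"rx":0,"ry":0,"rz":0,"dx":1,"dy":0.58,"dz":0,"fingers":1}]}}

```text
time: 4.4
tool_pos: [0.5477, -0.1946, 0.2051]
tcp_rot: [0.975, 0.221, -0.002, -0.001]
contact_force: [-0.1, 1.1, -0.8]
grip_width: 0.0413
finger_force: 12.0
```

Run:
```python
from h import *
o=monitor.get_obs();print(o['tool_pos'],o['finger_force'])
w=snap('wrist','w5.png')
c=viewer.calibration('wrist');np.savez('w5.npz',**c)
h=cv2.cvtColor(w,cv2.COLOR_RGB2HSV)
m=(h[:,:,1]<60).astype(np.uint8); m[300:]=0
m=cv2.morphologyEx(m,cv2.MORPH_OPEN,np.ones((7,7)))
for k in cv2.findContours(m,0,1)[0]:
    if cv2.contourArea(k)>800:
        (x,y),r=cv2.minEnclosingCircle(k);e=cv2.fitEllipse(k) if len(k)>5 else 0
        P=ray('wrist',k[:,0,:]+0.,.009);print((x,y),r,e,P.mean(0),P.min(0),P.max(0))
s=snap('top','t3.png')
```

```text
[ 0.54771922 -0.19461984  0.20507771] 11.993353570114778
(519.0, 256.5) 54.81113815307617 ((522.96435546875, 256.34088134765625), (38.18962478637695, 116.01301574707031), 34.422237396240234) [ 0.59737878 -0.42517426  0.009     ] [ 0.53788113 -0.44586187  0.009     ] [ 0.65534727 -0.40252146  0.009     ]
(104.0, 196.5) 74.86164093017578 ((103.86582946777344, 197.85122680664062), (88.00191497802734, 155.0579376220703), 124.21556091308594) [0.4593221  0.02177788 0.009     ] [ 0.40574934 -0.05157847  0.009     ] [0.51496472 0.09014887 0.009     ]
(318.5, 113.0) 41.87192916870117 ((320.361328125, 111.27632904052734), (68.48963928222656, 81.31153869628906), 15.34072208404541) [ 0.63942501 -0.15113846  0.009     ] [ 0.59914315 -0.18687081  0.009     ] [ 0.67832111 -0.11602048  0.009     ]
(521.3226928710938, 18.376453399658203) 20.173355102539062 ((521.9453125, 18.170833587646484), (29.454736709594727, 41.331512451171875), 145.64967346191406) [ 0.79701852 -0.28574049  0.009     ] [ 0.7823477 -0.3049489  0.009    ] [ 0.8107979  -0.26647267  0.009     ]
(57.5, 29.565574645996094) 64.6559066772461 ((62.13160705566406, 27.200489044189453), (62.159358978271484, 145.04034423828125), 93.80936431884766) [0.60233782 0.10435908 0.009     ] [0.56071239 0.04938985 0.009     ] [0.64732808 0.1593376  0.009     ]
```

View pics/w5.png

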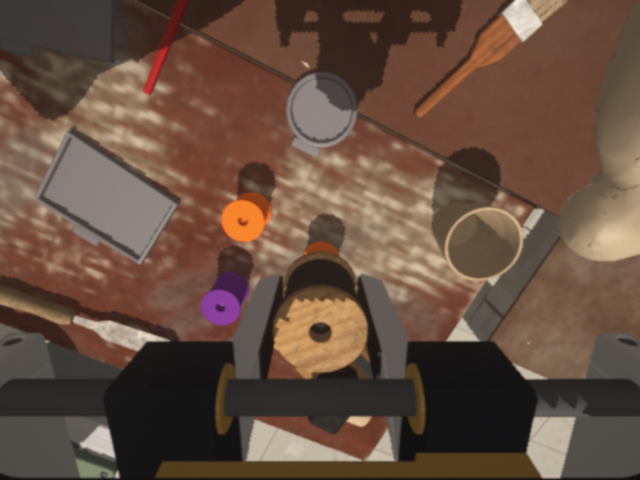

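The round tray's rim spans columns 287–356 and rows 71–145, centre (321.5,108), with its tab below. The short tray's corners are (73,131), (180,201), (142,262) and (37,197).

Run:
```python
from h import *
P=ray('wrist',[(321.5,108)],.009);print(P,P-monitor.get_obs()['tool_pos'])
S=ray('wrist',[(73,131),(180,201),(142,262),(37,197)],.009);print(S,S.mean(0)); e=S[1]-S[0]+S[2]-S[3];print(np.degrees(np.arctan2(e[1],e[0])),np.linalg.norm(e)/2)
```

```text
[[ 0.64499914 -0.151128    0.009     ]] [[ 0.09766655  0.04447311 -0.19695446]]
[[ 0.51573124  0.06904061  0.009     ]
 [ 0.49383189 -0.05363242  0.009     ]
 [ 0.40813586 -0.03747468  0.009     ]
 [ 0.43149442  0.08732749  0.009     ]] [0.46229835 0.01631525 0.009     ]
-100.36364863358314 0.1257897585593598
```

Request:
{"method": "jog_arm", "body": {"moves": [{"rx":0,"ry":0,"rz":0,"dx":0.2,"dy":0.1,"dz":0,"fingers":1},{"rx":0,"ry":0,"rz":0,"dx":0.4,"dy":0.2,"dz":0,"fingers":1},{"rx":0,"ry":0,"rz":0,"dx":0.63,"dy":0.3,"dz":-0.1,"fingers":1},{"rx":0,"ry":0,"rz":0,"dx":0.63,"dy":0.3,"dz":-0.3,"fingers":1},{"rx":0,"ry":0,"rz":0,"dx":0.63,"dy":0.3,"dz":-0.5,"fingers":1},{"rx":0,"ry":0,"rz":0,"dx":0.63,"dy":0.3,"dz":-0.7,"fingers":1},{"rx":0,"ry":0,"rz":0,"dx":0.63,"dy":0.3,"dz":-0.9,"fingers":1},{"rx":0,"ry":0,"rz":0,"dx":0.63,"dy":0.3,"dz":-1,"fingers":1},{"rx":0,"ry":0,"rz":0,"dx":0.63,"dy":0.3,"dz":-1,"fingers":1},{"rx":0,"ry":0,"rz":0,"dx":0.63,"dy":0.3,"dz":-1,"fingers":1}]}}

```text
time: 5.33
tool_pos: [0.6417, -0.151, 0.056]
tcp_rot: [0.976, 0.22, -0.001, -0.001]
contact_force: [0.4, 0.0, -0.7]
grip_width: 0.0414
finger_force: 12.0
```

Run:
```python
from h import *
o=monitor.get_obs();print(o['tool_pos'],o['finger_force'])
s=snap('scene','s3.png');w=snap('wrist','w6.png')
o=np.zeros((600,800,3),np.uint8)
o[:400,:400]=cv2.resize(s[260:360,320:420,::-1],(400,400),interpolation=2)
o[:300,400:]=cv2.resize(w[:,:,::-1],(400,300),interpolation=3)
cv2.imwrite('pics/c3.png',o[:400])
```

```text
[ 0.64166682 -0.15099424  0.05602081] 11.99344152825688
```

View pics/c3.png

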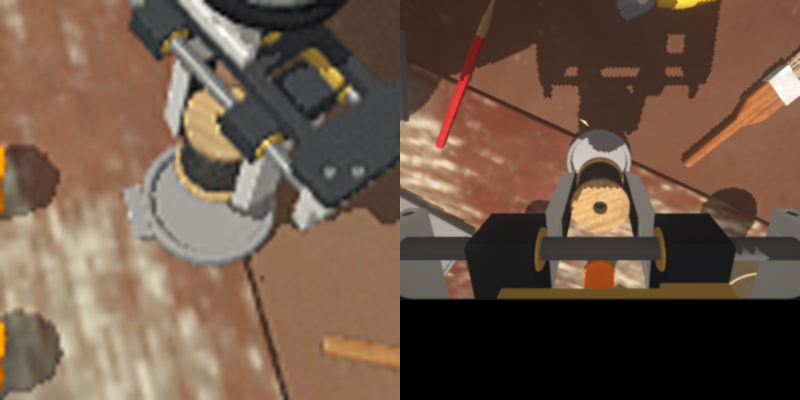

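The spool hangs over the round tray, aligned in both views. Lowering it slowly.

Request:
{"method": "jog_arm", "body": {"moves": [{"rx":0,"ry":0,"rz":0,"dx":0,"dy":0,"dz":-0.06,"fingers":1},{"rx":0,"ry":0,"rz":0,"dx":0,"dy":0,"dz":-0.12,"fingers":1},{"rx":0,"ry":0,"rz":0,"dx":0,"dy":0,"dz":-0.18,"fingers":1},{"rx":0,"ry":0,"rz":0,"dx":0,"dy":0,"dz":-0.23,"fingers":1},{"rx":0,"ry":0,"rz":0,"dx":0,"dy":0,"dz":-0.26,"fingers":1},{"rx":0,"ry":0,"rz":0,"dx":0,"dy":0,"dz":-0.28,"fingers":1},{"rx":0,"ry":0,"rz":0,"dx":0,"dy":0,"dz":-0.29,"fingers":1},{"rx":0,"ry":0,"rz":0,"dx":0,"dy":0,"dz":-0.3,"fingers":1},{"rx":0,"ry":0,"rz":0,"dx":0,"dy":0,"dz":-0.3,"fingers":1},{"rx":0,"ry":0,"rz":0,"dx":0,"dy":0,"dz":-0.3,"fingers":1}]}}

```text
time: 6.27
tool_pos: [0.6437, -0.1501, 0.0122]
tcp_rot: [0.975, 0.221, 0.0, 0.0]
contact_force: [0.8, -0.3, -1.0]
grip_width: 0.0412
finger_force: 12.0
```

Request:
{"method": "jog_arm", "body": {"moves": [{"rx":0,"ry":0,"rz":0,"dx":0,"dy":0,"dz":0,"fingers":1},{"rx":0,"ry":0,"rz":0,"dx":0,"dy":0,"dz":-0.01,"fingers":1},{"rx":0,"ry":0,"rz":0,"dx":0,"dy":0,"dz":-0.02,"fingers":1},{"rx":0,"ry":0,"rz":0,"dx":0,"dy":0,"dz":-0.02,"fingers":1},{"rx":0,"ry":0,"rz":0,"dx":0,"dy":0,"dz":-0.02,"fingers":1}]}}

```text
time: 6.68
tool_pos: [0.6439, -0.1503, 0.0099]
tcp_rot: [0.975, 0.221, 0.0, 0.0]
contact_force: [-0.6, 0.5, 3.7]
grip_width: 0.0413
finger_force: 12.0
```

Contact at 3.7 N. Releasing gently, then straight up and back toward the pile.

Request:
{"method": "jog_arm", "body": {"moves": [{"rx":0,"ry":0,"rz":0,"dx":0,"dy":0,"dz":0.01,"fingers":0},{"rx":0,"ry":0,"rz":0,"dx":0,"dy":0,"dz":0.02,"fingers":-0.15},{"rx":0,"ry":0,"rz":0,"dx":0,"dy":0,"dz":0.03,"fingers":-0.25},{"rx":0,"ry":0,"rz":0,"dx":0,"dy":0,"dz":0.03,"fingers":-0.25},{"rx":0,"ry":0,"rz":0,"dx":0,"dy":0,"dz":0.03,"fingers":-0.25},{"rx":0,"ry":0,"rz":0,"dx":0,"dy":0,"dz":0.15,"fingers":-0.4},{"rx":0,"ry":0,"rz":0,"dx":0,"dy":0,"dz":0.35,"fingers":-0.5},{"rx":0,"ry":0,"rz":0,"dx":0,"dy":0,"dz":0.6,"fingers":-1},{"rx":0,"ry":0,"rz":0,"dx":0,"dy":0,"dz":0.8,"fingers":-1},{"rx":0,"ry":0,"rz":0,"dx":0,"dy":0,"dz":1,"fingers":-1},{"rx":0,"ry":0,"rz":0,"dx":0,"dy":0,"dz":1,"fingers":-1}]}}

```text
time: 7.6
tool_pos: [0.6482, -0.1517, 0.1675]
tcp_rot: [0.975, 0.221, 0.006, 0.004]
contact_force: [0.9, 0.2, 1.0]
grip_width: 0.0926
finger_force: 0.0
```

Request:
{"method": "jog_arm", "body": {"moves": [{"rx":0,"ry":0,"rz":0,"dx":-0.2,"dy":-0.15,"dz":0.3,"fingers":-1},{"rx":0,"ry":0,"rz":0,"dx":-0.4,"dy":-0.3,"dz":0.6,"fingers":-1},{"rx":0,"ry":0,"rz":0,"dx":-0.6,"dy":-0.45,"dz":0.6,"fingers":-1},{"rx":0,"ry":0,"rz":0,"dx":-0.8,"dy":-0.6,"dz":0.6,"fingers":-1},{"rx":0,"ry":0,"rz":0,"dx":-1,"dy":-0.75,"dz":0.6,"fingers":-1},{"rx":0,"ry":0,"rz":0,"dx":-1,"dy":-0.95,"dz":0.6,"fingers":-1},{"rx":0,"ry":0,"rz":0,"dx":-1,"dy":-1,"dz":0.6,"fingers":-1},{"rx":0,"ry":0,"rz":0,"dx":-1,"dy":-1,"dz":0.6,"fingers":-1}]}}

```text
time: 8.27
tool_pos: [0.4923, -0.3024, 0.2482]
tcp_rot: [0.976, 0.218, -0.0, -0.0]
contact_force: [0.8, 1.3, -0.2]
grip_width: 0.0938
finger_force: 0.0
```

Request:
{"method": "jog_arm", "body": {"moves": [{"rx":0,"ry":0,"rz":0,"dx":-0.2,"dy":0,"dz":0,"fingers":-1},{"rx":0,"ry":0,"rz":0,"dx":-0.4,"dy":0,"dz":0,"fingers":-1},{"rx":0,"ry":0,"rz":0,"dx":-0.6,"dy":0,"dz":0,"fingers":-1},{"rx":0,"ry":0,"rz":0,"dx":-0.8,"dy":0,"dz":0,"fingers":-1},{"rx":0,"ry":0,"rz":0,"dx":-1,"dy":0,"dz":0,"fingers":-1},{"rx":0,"ry":0,"rz":0,"dx":-1,"dy":0,"dz":0,"fingers":-1},{"rx":0,"ry":0,"rz":0,"dx":-1,"dy":0,"dz":0,"fingers":-1}]}}

```text
time: 8.85
tool_pos: [0.3435, -0.2991, 0.2486]
tcp_rot: [0.975, 0.22, 0.0, -0.0]
contact_force: [0.3, -0.2, 0.2]
grip_width: 0.0941
finger_force: 0.0
```

Run:
```python
from h import *
o=monitor.get_obs();print(o['tool_pos'],o['tcp_rot'])
s=snap('scene','s4.png');np.savez('w7.npz',**viewer.calibration('wrist'));w=snap('wrist','w7.png');t=snap('top','t4.png')
o=np.zeros((600,800,3),np.uint8)
o[:,:]=cv2.resize(w[:,:,::-1],(800,600),interpolation=3)
o[400:,:200]=cv2.resize(s[270:350,330:410,::-1],(200,200),interpolation=2)
o[360:,500:]=cv2.resize(t[255:315,375:450,::-1],(300,240),interpolation=2)
cv2.imwrite('pics/c4.png',o)
```

```text
[ 0.3434844  -0.29909028  0.24859155] [ 9.75411653e-01  2.20390292e-01  3.78173042e-04 -2.90174915e-04]
```

View pics/c4.png

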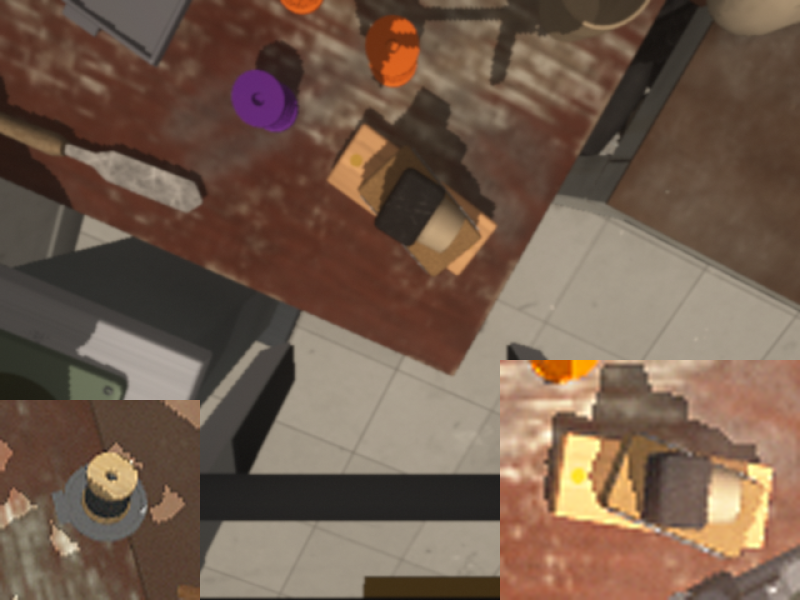

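The spool stands in the round tray, upright and released. The pile now shows the black ankle block at wrist (410,207) in the 800-px picture, with its collar toward -y. I'll measure its top face.

Run:
```python
from h import *
w=cv2.imread('pics/w7.png'); h=cv2.cvtColor(w,cv2.COLOR_BGR2HSV)
roi=np.zeros((480,640),np.uint8); roi[125:205,295:375]=1
for th in (48,60,75):
    m=((h[:,:,2]<th)).astype(np.uint8)*roi
    m=cv2.morphologyEx(m,cv2.MORPH_OPEN,np.ones((9,9)))
    c=max(cv2.findContours(m,0,1)[0],key=cv2.contourArea)
    P=ray('wrist',c[:,0]+0.,.111)[:,:2]*1000
    r=cv2.minAreaRect(P.astype(np.float32)); print('ankle',th,cv2.contourArea(c),r)
v=np.repeat(cv2.resize(w[110:220,270:410],(700,550),interpolation=2),1,0)
cv2.drawContours(v,[((c-[270,110])*5+2)],-1,(0,255,0),1)
cv2.imwrite('pics/c5.png',v)
```

```text
Traceback (most recent call last):
ValueError: max() iterable argument is empty
```

Run:
```python
from h import *
w=cv2.imread('pics/w7.png'); h=cv2.cvtColor(w,cv2.COLOR_BGR2HSV)
print(h[160:172:5,322:340:5].tolist())
roi=np.zeros((480,640),np.uint8); roi[130:200,300:362]=1
for th in (55,65):
    m=((h[:,:,2]<th)).astype(np.uint8)*roi
    m=cv2.morphologyEx(m,cv2.MORPH_OPEN,np.ones((7,7)))
    cs=cv2.findContours(m,0,1)[0]
    if not cs: continue
    c=max(cs,key=cv2.contourArea)
    P=ray('wrist',c[:,0]+0.,.111)[:,:2]*1000
    r=cv2.minAreaRect(P.astype(np.float32)); print('ankle',th,cv2.contourArea(c),r)
v=cv2.resize(w[110:220,270:410],(700,550),interpolation=2)
cv2.drawContours(v,[((c-[270,110])*5+2)],-1,(0,255,0),1)
cv2.imwrite('pics/c5.png',v)
```

```text
[[[15, 69, 52], [13, 73, 49], [15, 67, 46], [14, 69, 48]], [[15, 62, 49], [13, 67, 46], [13, 65, 47], [10, 64, 48]], [[14, 69, 48], [13, 64, 48], [14, 65, 51], [13, 59, 52]]]
ankle 55 1830.5 ((398.5591735839844, -281.40081787109375), (33.56340789794922, 48.930023193359375), 82.37831115722656)
ankle 65 2058.5 ((399.5771484375, -281.42254638671875), (35.06809997558594, 51.83921813964844), 82.85836791992188)
```

View pics/c5.png

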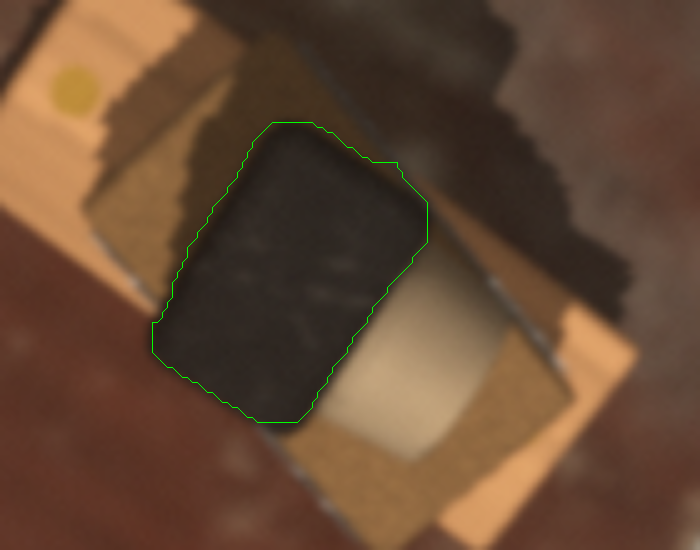

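The ankle box top is at (0.399,-0.281) with its local y axis at 82.5°. I'll turn 57° (rz 0.5) and hover over its grip point (0.3985,-0.285).

Request:
{"method": "jog_arm", "body": {"moves": [{"rx":0,"ry":0,"rz":0.06,"dx":0.1,"dy":0,"dz":0,"fingers":-1},{"rx":0,"ry":0,"rz":0.12,"dx":0.2,"dy":0.05,"dz":0,"fingers":-1},{"rx":0,"ry":0,"rz":0.18,"dx":0.3,"dy":0.09,"dz":0,"fingers":-1},{"rx":0,"ry":0,"rz":0.24,"dx":0.37,"dy":0.09,"dz":0,"fingers":-1},{"rx":0,"ry":0,"rz":0.3,"dx":0.37,"dy":0.09,"dz":-0.1,"fingers":-1},{"rx":0,"ry":0,"rz":0.36,"dx":0.37,"dy":0.09,"dz":-0.25,"fingers":-1},{"rx":0,"ry":0,"rz":0.42,"dx":0.37,"dy":0.09,"dz":-0.4,"fingers":-1},{"rx":0,"ry":0,"rz":0.48,"dx":0.37,"dy":0.09,"dz":-0.55,"fingers":-1},{"rx":0,"ry":0,"rz":0.5,"dx":0.37,"dy":0.09,"dz":-0.7,"fingers":-1},{"rx":0,"ry":0,"rz":0.5,"dx":0.37,"dy":0.09,"dz":-0.79,"fingers":-1},{"rx":0,"ry":0,"rz":0.5,"dx":0.37,"dy":0.09,"dz":-0.79,"fingers":-1},{"rx":0,"ry":0,"rz":0.5,"dx":0.37,"dy":0.09,"dz":-0.79,"fingers":-1}]}}

```text
time: 10.0
tool_pos: [0.3994, -0.2858, 0.1296]
tcp_rot: [0.75, 0.662, 0.0, -0.001]
contact_force: [-0.1, -0.9, 1.0]
grip_width: 0.094
finger_force: 0.0
```

Run:
```python
from h import *
o=monitor.get_obs();print(o['tool_pos'],o['tcp_rot'],o['q'][5])
w=snap('wrist','w8.png')
h=cv2.cvtColor(w,cv2.COLOR_RGB2HSV)
m=((h[:,:,2]<60)).astype(np.uint8); m[:,:238]=0; m[:,402:]=0; m[375:]=0
m=cv2.morphologyEx(m,cv2.MORPH_OPEN,np.ones((7,7)))
for c in cv2.findContours(m,0,1)[0]:
    if cv2.contourArea(c)>1500:
        P=ray('wrist',c[:,0]+0.,.111)[:,:2]*1000
        print(cv2.boundingRect(c),cv2.minAreaRect(c),cv2.minAreaRect(P.astype(np.float32)))
```

```text
[ 0.39940817 -0.28576156  0.12957415] [ 7.49826440e-01  6.61633563e-01  6.43216446e-05 -1.15553990e-03] -0.672923340470574
(275, 224, 99, 76) ((323.15167236328125, 258.4097900390625), (98.46485137939453, 73.43314361572266), 7.539444446563721) ((403.81768798828125, -276.6971435546875), (46.73975372314453, 58.688323974609375), 74.64435577392578)
```

View pics/w8.png

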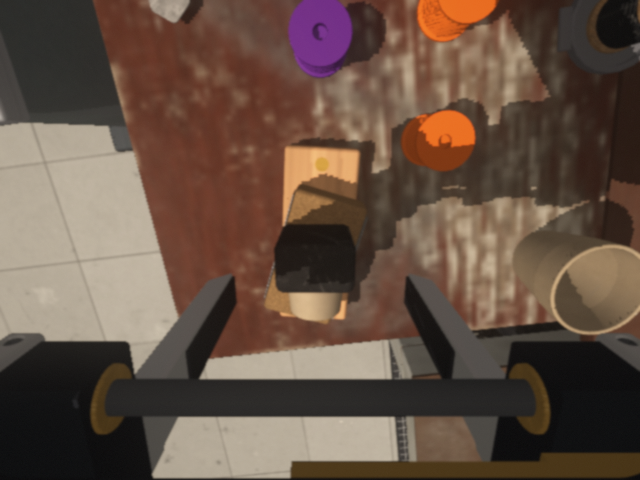

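The fingers straddle the black block, whose top spans columns 275–355. It sits about 3 mm to the -x side, so I'll shift, descend and grip.

Request:
{"method": "jog_arm", "body": {"moves": [{"rx":0,"ry":0,"rz":0,"dx":-0.02,"dy":0,"dz":-0.1,"fingers":-1},{"rx":0,"ry":0,"rz":0,"dx":-0.02,"dy":0,"dz":-0.2,"fingers":-1},{"rx":0,"ry":0,"rz":0,"dx":-0.02,"dy":0,"dz":-0.3,"fingers":-1},{"rx":0,"ry":0,"rz":0,"dx":-0.02,"dy":0,"dz":-0.37,"fingers":-1},{"rx":0,"ry":0,"rz":0,"dx":-0.02,"dy":0,"dz":-0.37,"fingers":-1},{"rx":0,"ry":0,"rz":0,"dx":-0.02,"dy":0,"dz":-0.37,"fingers":0.2},{"rx":0,"ry":0,"rz":0,"dx":-0.02,"dy":0,"dz":-0.37,"fingers":1},{"rx":0,"ry":0,"rz":0,"dx":-0.02,"dy":0,"dz":-0.37,"fingers":1},{"rx":0,"ry":0,"rz":0,"dx":-0.02,"dy":0,"dz":-0.37,"fingers":1},{"rx":0,"ry":0,"rz":0,"dx":-0.02,"dy":0,"dz":-0.37,"fingers":1},{"rx":0,"ry":0,"rz":0,"dx":-0.02,"dy":0,"dz":-0.37,"fingers":1},{"rx":0,"ry":0,"rz":0,"dx":-0.02,"dy":0,"dz":-0.37,"fingers":1}], "force": 25}}

```text
time: 11.05
tool_pos: [0.396, -0.2867, 0.0752]
tcp_rot: [0.75, 0.661, 0.0, 0.0]
contact_force: [-0.1, 0.8, -0.5]
grip_width: 0.0504
finger_force: 0.0
```

Request:
{"method": "jog_arm", "body": {"moves": [{"rx":0,"ry":0,"rz":0,"dx":0,"dy":0,"dz":0,"fingers":1},{"rx":0,"ry":0,"rz":0,"dx":0,"dy":0,"dz":0,"fingers":1},{"rx":0,"ry":0,"rz":0,"dx":0,"dy":0,"dz":0,"fingers":1}]}}

```text
time: 11.3
tool_pos: [0.396, -0.2867, 0.0752]
tcp_rot: [0.75, 0.661, 0.0, 0.0]
contact_force: [-0.1, 0.2, 1.3]
grip_width: 0.0497
finger_force: 25.0
```

Gripped (49.7 mm, 25 N). Lifting.

Request:
{"method": "jog_arm", "body": {"moves": [{"rx":0,"ry":0,"rz":0,"dx":0,"dy":0,"dz":0.03,"fingers":1},{"rx":0,"ry":0,"rz":0,"dx":0,"dy":0,"dz":0.08,"fingers":1},{"rx":0,"ry":0,"rz":0,"dx":0,"dy":0,"dz":0.18,"fingers":1},{"rx":0,"ry":0,"rz":0,"dx":0,"dy":0,"dz":0.35,"fingers":1},{"rx":0,"ry":0,"rz":0,"dx":0,"dy":0,"dz":0.5,"fingers":1},{"rx":0,"ry":0,"rz":0,"dx":0,"dy":0,"dz":0.7,"fingers":1},{"rx":0,"ry":0,"rz":0,"dx":0,"dy":0,"dz":0.85,"fingers":1},{"rx":0,"ry":0,"rz":0,"dx":0,"dy":0,"dz":0.95,"fingers":1},{"rx":0,"ry":0,"rz":0,"dx":0,"dy":0,"dz":0.95,"fingers":1}]}}

```text
time: 12.05
tool_pos: [0.3977, -0.2883, 0.2217]
tcp_rot: [0.75, 0.661, 0.0, 0.004]
contact_force: [0.9, -1.2, -2.3]
grip_width: 0.0494
finger_force: 25.0
```

Request:
{"method": "jog_arm", "body": {"moves": [{"rx":0,"ry":0,"rz":0,"dx":0,"dy":0.05,"dz":0,"fingers":1},{"rx":0,"ry":0,"rz":0,"dx":0,"dy":0.15,"dz":0,"fingers":1},{"rx":0,"ry":0,"rz":0,"dx":0,"dy":0.3,"dz":0,"fingers":1},{"rx":0,"ry":0,"rz":0,"dx":0,"dy":0.45,"dz":0,"fingers":1},{"rx":0,"ry":0,"rz":0,"dx":0,"dy":0.6,"dz":0,"fingers":1},{"rx":0,"ry":0,"rz":0,"dx":0,"dy":0.75,"dz":0,"fingers":1},{"rx":0,"ry":0,"rz":0,"dx":0,"dy":0.9,"dz":0,"fingers":1},{"rx":0,"ry":0,"rz":0,"dx":0,"dy":1,"dz":0,"fingers":1}]}}

```text
time: 12.72
tool_pos: [0.3937, -0.1325, 0.2149]
tcp_rot: [0.75, 0.662, -0.0, -0.003]
contact_force: [0.4, 0.4, -3.4]
grip_width: 0.0498
finger_force: 25.0
```

Request:
{"method": "jog_arm", "body": {"moves": [{"rx":0,"ry":0,"rz":0.02,"dx":0,"dy":0.15,"dz":0,"fingers":1},{"rx":0,"ry":0,"rz":0.04,"dx":0,"dy":0.3,"dz":0,"fingers":1},{"rx":0,"ry":0,"rz":0.06,"dx":0,"dy":0.45,"dz":0,"fingers":1},{"rx":0,"ry":0,"rz":0.08,"dx":0,"dy":0.6,"dz":0,"fingers":1},{"rx":0,"ry":0,"rz":0.1,"dx":0,"dy":0.75,"dz":0,"fingers":1},{"rx":0,"ry":0,"rz":0.12,"dx":0,"dy":0.9,"dz":0,"fingers":1},{"rx":0,"ry":0,"rz":0.15,"dx":0,"dy":1,"dz":0,"fingers":1}]}}

```text
time: 13.3
tool_pos: [0.3931, 0.0166, 0.2151]
tcp_rot: [0.641, 0.767, -0.001, -0.003]
contact_force: [0.1, -0.6, -3.1]
grip_width: 0.0495
finger_force: 25.0
```

Request:
{"method": "jog_arm", "body": {"moves": [{"rx":0,"ry":0,"rz":0,"dx":0,"dy":0.15,"dz":0,"fingers":1},{"rx":0,"ry":0,"rz":0,"dx":0,"dy":0.3,"dz":0,"fingers":1},{"rx":0,"ry":0,"rz":0,"dx":0,"dy":0.45,"dz":0,"fingers":1},{"rx":0,"ry":0,"rz":0,"dx":0,"dy":0.6,"dz":0,"fingers":1},{"rx":0,"ry":0,"rz":0,"dx":0,"dy":0.75,"dz":0,"fingers":1},{"rx":0,"ry":0,"rz":0,"dx":0,"dy":0.9,"dz":0,"fingers":1},{"rx":0,"ry":0,"rz":0,"dx":0,"dy":1,"dz":0,"fingers":1},{"rx":0,"ry":0,"rz":0,"dx":0,"dy":1,"dz":0,"fingers":1},{"rx":0,"ry":0,"rz":0,"dx":0,"dy":1,"dz":0,"fingers":1}]}}

```text
time: 14.05
tool_pos: [0.3935, 0.164, 0.2155]
tcp_rot: [0.642, 0.767, -0.002, -0.001]
contact_force: [-0.7, 0.2, -2.2]
grip_width: 0.0495
finger_force: 25.0
```

```bash
cat >> h.py <<'E'
def trays(n,im,z=.009,lo=600,smax=60,k=5):
    h=cv2.cvtColor(im,cv2.COLOR_RGB2HSV)
    m=((h[:,:,1]<smax)&(h[:,:,2]>35)).astype(np.uint8)
    m=cv2.morphologyEx(m,cv2.MORPH_OPEN,np.ones((k,k)))
    for c in cv2.findContours(m,0,1)[0]:
        if cv2.contourArea(c)<lo: continue
        P=ray(n,c[:,0]+0.,z)[:,:2]*1000
        if np.ptp(P,0).max()<260: print(cv2.boundingRect(c),cv2.minAreaRect(P.astype(np.float32)))
E
python3 - <<'E'
from h import *
o=monitor.get_obs();print(o['time'],o['tool_pos'],o['tcp_rot'],o['grip_width'])
w=snap('wrist','w9.png'); trays('wrist',w)
t=snap('top','t5.png'); trays('top',t)
E
```

```text
14.05 [0.39353413 0.16404245 0.21551177] [ 0.64192821  0.7667615  -0.00182035 -0.00128831] 0.049543585536513245
(551, 332, 89, 147) ((805.6986694335938, -44.552886962890625), (110.27920532226562, 248.45013427734375), 24.485570907592773)
(460, 172, 94, 153) ((610.5044555664062, 150.9375), (98.73648834228516, 180.6851043701172), 14.363090515136719)
(295, 51, 97, 94) ((396.14813232421875, 281.44598388671875), (97.52215576171875, 88.19932556152344), 11.588509559631348)
(512, 11, 128, 87) ((615.2766723632812, 358.2745056152344), (122.95712280273438, 68.28874969482422), 24.485578536987305)
(283, 250, 48, 37) ((453.0777587890625, 21.563350677490234), (130.22601318359375, 96.54210662841797), 79.73955535888672)
(229, 194, 65, 43) ((610.0734252929688, 150.7030029296875), (97.45563507080078, 180.12107849121094), 14.96621322631836)
```

The square tray's centre, corrected for the tab, is (0.401,0.282). Moving over it and down part-way.

Request:
{"method": "jog_arm", "body": {"moves": [{"rx":0,"ry":0,"rz":0,"dx":0,"dy":0.15,"dz":0,"fingers":1},{"rx":0,"ry":0,"rz":0,"dx":0,"dy":0.3,"dz":0,"fingers":1},{"rx":0,"ry":0,"rz":0,"dx":0.02,"dy":0.45,"dz":0,"fingers":1},{"rx":0,"ry":0,"rz":0,"dx":0.04,"dy":0.6,"dz":0,"fingers":1},{"rx":0,"ry":0,"rz":0,"dx":0.04,"dy":0.75,"dz":0,"fingers":1},{"rx":0,"ry":0,"rz":0,"dx":0.04,"dy":0.83,"dz":-0.1,"fingers":1},{"rx":0,"ry":0,"rz":0,"dx":0.04,"dy":0.83,"dz":-0.3,"fingers":1},{"rx":0,"ry":0,"rz":0,"dx":0.04,"dy":0.83,"dz":-0.5,"fingers":1},{"rx":0,"ry":0,"rz":0,"dx":0.04,"dy":0.83,"dz":-0.7,"fingers":1},{"rx":0,"ry":0,"rz":0,"dx":0.04,"dy":0.83,"dz":-0.85,"fingers":1},{"rx":0,"ry":0,"rz":0,"dx":0.04,"dy":0.83,"dz":-0.95,"fingers":1},{"rx":0,"ry":0,"rz":0,"dx":0.04,"dy":0.83,"dz":-0.95,"fingers":1}]}}

```text
time: 15.15
tool_pos: [0.3984, 0.2851, 0.0707]
tcp_rot: [0.644, 0.765, -0.004, -0.002]
contact_force: [-0.9, -0.3, -3.1]
grip_width: 0.0497
finger_force: 25.0
```

Request:
{"method": "jog_arm", "body": {"moves": [{"rx":0,"ry":0,"rz":0,"dx":0,"dy":0,"dz":0,"fingers":1},{"rx":0,"ry":0,"rz":0,"dx":0,"dy":0,"dz":0,"fingers":1},{"rx":0,"ry":0,"rz":0,"dx":0,"dy":0,"dz":0,"fingers":1}]}}

```text
time: 15.4
tool_pos: [0.4035, 0.2883, 0.0767]
tcp_rot: [0.643, 0.766, 0.002, 0.001]
contact_force: [-0.3, -0.2, -3.5]
grip_width: 0.0497
finger_force: 25.0
```

Request:
{"method": "jog_arm", "body": {"moves": [{"rx":0,"ry":0,"rz":0,"dx":0,"dy":0,"dz":-0.06,"fingers":1},{"rx":0,"ry":0,"rz":0,"dx":0,"dy":0,"dz":-0.12,"fingers":1},{"rx":0,"ry":0,"rz":0,"dx":0,"dy":0,"dz":-0.17,"fingers":1},{"rx":0,"ry":0,"rz":0,"dx":0,"dy":0,"dz":-0.22,"fingers":1},{"rx":0,"ry":0,"rz":0,"dx":0,"dy":0,"dz":-0.26,"fingers":1},{"rx":0,"ry":0,"rz":0,"dx":0,"dy":0,"dz":-0.29,"fingers":1},{"rx":0,"ry":0,"rz":0,"dx":0,"dy":0,"dz":-0.31,"fingers":1},{"rx":0,"ry":0,"rz":0,"dx":0,"dy":0,"dz":-0.33,"fingers":1},{"rx":0,"ry":0,"rz":0,"dx":0,"dy":0,"dz":-0.34,"fingers":1},{"rx":0,"ry":0,"rz":0,"dx":0,"dy":0,"dz":-0.34,"fingers":1},{"rx":0,"ry":0,"rz":0,"dx":0,"dy":0,"dz":-0.34,"fingers":1},{"rx":0,"ry":0,"rz":0,"dx":0,"dy":0,"dz":-0.34,"fingers":1}]}}

```text
time: 16.4
tool_pos: [0.4022, 0.2881, 0.0243]
tcp_rot: [0.643, 0.766, 0.0, 0.0]
contact_force: [0.5, -0.7, -2.7]
grip_width: 0.0499
finger_force: 25.0
```

Request:
{"method": "jog_arm", "body": {"moves": [{"rx":0,"ry":0,"rz":0,"dx":0,"dy":0,"dz":-0.01,"fingers":1},{"rx":0,"ry":0,"rz":0,"dx":0,"dy":0,"dz":-0.02,"fingers":1},{"rx":0,"ry":0,"rz":0,"dx":0,"dy":0,"dz":-0.03,"fingers":1},{"rx":0,"ry":0,"rz":0,"dx":0,"dy":0,"dz":-0.035,"fingers":1},{"rx":0,"ry":0,"rz":0,"dx":0,"dy":0,"dz":-0.035,"fingers":1},{"rx":0,"ry":0,"rz":0,"dx":0,"dy":0,"dz":-0.035,"fingers":1}]}}

```text
time: 16.9
tool_pos: [0.4022, 0.2881, 0.0202]
tcp_rot: [0.643, 0.766, -0.0, 0.0]
contact_force: [-3.3, -2.4, 7.6]
grip_width: 0.05
finger_force: 25.0
```

Touchdown (+7.6 N). Releasing and rising.

Request:
{"method": "jog_arm", "body": {"moves": [{"rx":0,"ry":0,"rz":0,"dx":0,"dy":0,"dz":0,"fingers":-0.15},{"rx":0,"ry":0,"rz":0,"dx":0,"dy":0,"dz":0,"fingers":-0.3},{"rx":0,"ry":0,"rz":0,"dx":0,"dy":0,"dz":0,"fingers":-0.45},{"rx":0,"ry":0,"rz":0,"dx":0,"dy":0,"dz":0,"fingers":-0.45},{"rx":0,"ry":0,"rz":0,"dx":0,"dy":0,"dz":0.05,"fingers":-0.45},{"rx":0,"ry":0,"rz":0,"dx":0,"dy":0,"dz":0.2,"fingers":-0.45},{"rx":0,"ry":0,"rz":0,"dx":0,"dy":0,"dz":0.4,"fingers":-0.5},{"rx":0,"ry":0,"rz":0,"dx":0,"dy":0,"dz":0.6,"fingers":-0.5},{"rx":0,"ry":0,"rz":0,"dx":0,"dy":0,"dz":0.8,"fingers":-1},{"rx":0,"ry":0,"rz":0,"dx":0,"dy":0,"dz":1,"fingers":-1},{"rx":0,"ry":0,"rz":0,"dx":0,"dy":0,"dz":1,"fingers":-1}]}}

```text
time: 17.82
tool_pos: [0.4064, 0.2902, 0.1762]
tcp_rot: [0.643, 0.766, 0.006, 0.003]
contact_force: [1.1, 1.0, 1.1]
grip_width: 0.0872
finger_force: 0.0
```

Request:
{"method": "jog_arm", "body": {"moves": [{"rx":0,"ry":0,"rz":0,"dx":0,"dy":-0.2,"dz":0.2,"fingers":-1},{"rx":0,"ry":0,"rz":-0.02,"dx":0,"dy":-0.4,"dz":0.4,"fingers":-1},{"rx":0,"ry":0,"rz":-0.05,"dx":0,"dy":-0.6,"dz":0.5,"fingers":-1},{"rx":0,"ry":0,"rz":-0.1,"dx":0,"dy":-0.8,"dz":0.5,"fingers":-1},{"rx":0,"ry":0,"rz":-0.15,"dx":0,"dy":-1,"dz":0.5,"fingers":-1}]}}

```text
time: 18.23
tool_pos: [0.4026, 0.1369, 0.2453]
tcp_rot: [0.752, 0.66, 0.002, 0.001]
contact_force: [1.3, -0.3, 0.2]
grip_width: 0.094
finger_force: 0.0
```

Request:
{"method": "jog_arm", "body": {"moves": [{"rx":0,"ry":0,"rz":0,"dx":0,"dy":-0.2,"dz":0,"fingers":-1},{"rx":0,"ry":0,"rz":0,"dx":0,"dy":-0.4,"dz":0,"fingers":-1},{"rx":0,"ry":0,"rz":0,"dx":0,"dy":-0.6,"dz":0,"fingers":-1},{"rx":0,"ry":0,"rz":0,"dx":0,"dy":-0.8,"dz":0,"fingers":-1},{"rx":0,"ry":0,"rz":0,"dx":0,"dy":-1,"dz":0,"fingers":-1}]}}

```text
time: 18.65
tool_pos: [0.4014, -0.0134, 0.2436]
tcp_rot: [0.75, 0.661, 0.0, 0.0]
contact_force: [0.3, 0.5, 0.8]
grip_width: 0.094
finger_force: 0.0
```

Request:
{"method": "jog_arm", "body": {"moves": [{"rx":0,"ry":0,"rz":0,"dx":0,"dy":-0.2,"dz":0,"fingers":-1},{"rx":0,"ry":0,"rz":0,"dx":0,"dy":-0.4,"dz":0,"fingers":-1},{"rx":0,"ry":0,"rz":0,"dx":0,"dy":-0.6,"dz":0,"fingers":-1},{"rx":0,"ry":0,"rz":0,"dx":0,"dy":-0.8,"dz":0,"fingers":-1},{"rx":0,"ry":0,"rz":0,"dx":0,"dy":-1,"dz":0,"fingers":-1}]}}

```text
time: 19.07
tool_pos: [0.4014, -0.1634, 0.2435]
tcp_rot: [0.75, 0.661, 0.0, -0.0]
contact_force: [0.4, -0.4, -0.0]
grip_width: 0.094
finger_force: 0.0
```

Request:
{"method": "jog_arm", "body": {"moves": [{"rx":0,"ry":0,"rz":0,"dx":0,"dy":-0.2,"dz":0,"fingers":-1},{"rx":0,"ry":0,"rz":0,"dx":0,"dy":-0.4,"dz":0,"fingers":-1},{"rx":0,"ry":0,"rz":0,"dx":0,"dy":-0.6,"dz":0,"fingers":-1},{"rx":0,"ry":0,"rz":0,"dx":0,"dy":-0.8,"dz":0,"fingers":-1},{"rx":0,"ry":0,"rz":0,"dx":0,"dy":-1,"dz":0,"fingers":-1},{"rx":0,"ry":0,"rz":0,"dx":0,"dy":-1,"dz":0,"fingers":-1},{"rx":0,"ry":0,"rz":0,"dx":0,"dy":-1,"dz":0,"fingers":-1}]}}

```text
time: 19.65
tool_pos: [0.4014, -0.3129, 0.2431]
tcp_rot: [0.751, 0.66, 0.0, -0.001]
contact_force: [0.3, 0.0, 0.0]
grip_width: 0.0942
finger_force: 0.0
```

Run:
```python
from h import *
o=monitor.get_obs();print(o['time'],o['tool_pos'],o['tcp_rot'])
np.savez('w10.npz',**viewer.calibration('wrist'))
w=snap('wrist','w10.png');t=snap('top','t6.png');s=snap('scene','s6.png')
o=np.zeros((600,800,3),np.uint8)
o[:390,:520]=cv2.resize(w[:,:,::-1],(520,390),interpolation=3)
o[:280,520:]=cv2.resize(t[255:315,385:445,::-1],(280,280),interpolation=2)
o[290:570,520:]=cv2.resize(s[355:445,225:315,::-1],(280,280),interpolation=2)
o[390:,:210]=cv2.resize(s[140:210,205:275,::-1],(210,210),interpolation=2)
o[390:,215:515]=cv2.resize(t[265:315,185:260,::-1],(300,210),interpolation=2)
cv2.imwrite('pics/c6.png',o)
```

```text
19.65 [ 0.40137384 -0.31286716  0.24305967] [ 7.51055541e-01  6.60238550e-01  1.35810736e-04 -7.82836863e-04]
```

View pics/c6.png

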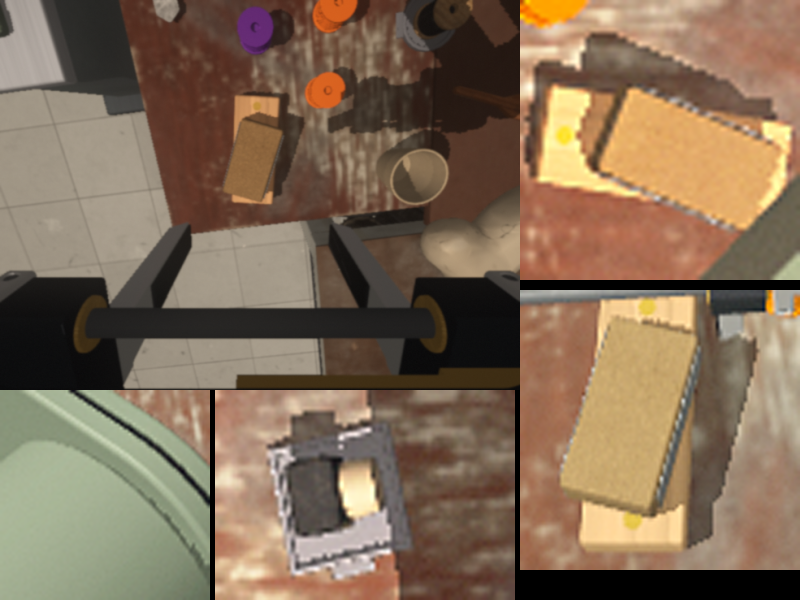

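The ankle block stands in the square tray (top-view inset), and the cork block lies alone on the board. Its top corners are at wrist-inset (247,114), (283,125), (264,202) and (223,192). In the top-view inset they are (634,88), (783,150), (745,228) and (600,168).

Run:
```python
from h import *
W=np.array([(247,114),(283,125),(264,202),(223,192)])*640/520
T=np.array([(634,88),(783,150),(745,228),(600,168)])-[520,0]; T=T*60/280+[385,255]
w=cv2.imread('pics/w10.png')
print(w[190,310],w[128,310],w[180,340])
h=cv2.cvtColor(w,cv2.COLOR_BGR2LAB)
m=np.zeros((480,640),np.uint8)
for n,C in (('wrist',W),('top',T)):
    P=ray(n,C,.059)[:,:2];print(n,P.round(4).tolist(),P.mean(0),cv2.minAreaRect((P*1000).astype(np.float32)))
# colour segment in wrist
L=w.astype(int); roi=np.zeros((480,640),np.uint8);roi[130:260,260:365]=1
g=cv2.GaussianBlur(w,(0,0),1); ref=g[190,310].astype(int)
m=((abs(g.astype(int)-ref).sum(2)<45)*roi).astype(np.uint8)
m=cv2.morphologyEx(cv2.morphologyEx(m,cv2.MORPH_OPEN,np.ones((5,5))),cv2.MORPH_CLOSE,np.ones((9,9)))
c=max(cv2.findContours(m,0,1)[0],key=cv2.contourArea)
P=ray('wrist',c[:,0]+0.,.059)[:,:2]*1000;print(cv2.minAreaRect(P.astype(np.float32)))
```

```text
[ 62 102 142] [100 160 220] [ 59  97 135]
wrist [[0.3959, -0.2331], [0.4384, -0.2517], [0.403, -0.3484], [0.3508, -0.3278]] [ 0.39699986 -0.29026074] ((396.0215148925781, -289.41552734375), (104.6617431640625, 56.10328674316406), 68.51457214355469)
top [[0.4329, -0.2645], [0.3944, -0.3518], [0.349, -0.3271], [0.386, -0.2424]] [ 0.39057817 -0.2964302 ] ((390.2140197753906, -297.082275390625), (96.68185424804688, 51.86286163330078), 66.20188903808594)
((392.26678466796875, -292.438720703125), (96.77811431884766, 56.36623764038086), 68.07675170898438)
```

Cork centre ≈ (0.393,-0.2925), long axis at 68°. I'll turn by -14.5° and hover.

Request:
{"method": "jog_arm", "body": {"moves": [{"rx":0,"ry":0,"rz":-0.04,"dx":-0.02,"dy":0.05,"dz":-0.1,"fingers":-1},{"rx":0,"ry":0,"rz":-0.08,"dx":-0.04,"dy":0.1,"dz":-0.25,"fingers":-1},{"rx":0,"ry":0,"rz":-0.127,"dx":-0.06,"dy":0.135,"dz":-0.4,"fingers":-1},{"rx":0,"ry":0,"rz":-0.127,"dx":-0.06,"dy":0.135,"dz":-0.6,"fingers":-1},{"rx":0,"ry":0,"rz":-0.127,"dx":-0.06,"dy":0.135,"dz":-0.8,"fingers":-1},{"rx":0,"ry":0,"rz":-0.127,"dx":-0.06,"dy":0.135,"dz":-1,"fingers":-1},{"rx":0,"ry":0,"rz":-0.127,"dx":-0.06,"dy":0.135,"dz":-1,"fingers":-1},{"rx":0,"ry":0,"rz":-0.127,"dx":-0.06,"dy":0.135,"dz":-1,"fingers":-1},{"rx":0,"ry":0,"rz":-0.127,"dx":-0.06,"dy":0.135,"dz":-1,"fingers":-1}]}}

```text
time: 20.55
tool_pos: [0.3939, -0.292, 0.0953]
tcp_rot: [0.828, 0.561, 0.0, 0.001]
contact_force: [0.7, -0.2, 0.3]
grip_width: 0.094
finger_force: 0.0
```

Run:
```python
from h import *
o=monitor.get_obs();print(o['time'],o['tool_pos'],o['tcp_rot'])
w=snap('wrist','w11.png')[:,:,::-1]
g=cv2.GaussianBlur(np.ascontiguousarray(w),(0,0),1.5)
for r in (200,230,260,280): print(r,[tuple(int(v) for v in g[r,x]) for x in range(250,400,10)])
for ref in (g[250,320].astype(int),):
  for th in (35,50,70):
    m=((abs(g.astype(int)-ref).sum(2)<th)).astype(np.uint8);m[:,:238]=0;m[:,404:]=0;m[380:]=0
    m=cv2.morphologyEx(cv2.morphologyEx(m,cv2.MORPH_OPEN,np.ones((7,7))),cv2.MORPH_CLOSE,np.ones((9,9)))
    c=max(cv2.findContours(m,0,1)[0],key=cv2.contourArea)
    P=ray('wrist',c[:,0]+0.,.059)[:,:2]*1000;print(cv2.boundingRect(c),cv2.minAreaRect(c),cv2.minAreaRect(P.astype(np.float32)))
```

```text
20.55 [ 0.39394448 -0.29199891  0.09534942] [8.27606325e-01 5.61307735e-01 2.26145494e-04 1.15986158e-03]
200 [(46, 63, 109), (46, 63, 109), (80, 121, 177), (74, 116, 159), (76, 123, 169), (53, 86, 120), (39, 61, 85), (38, 61, 85), (39, 62, 86), (39, 62, 85), (39, 61, 84), (38, 60, 82), (38, 49, 64), (47, 59, 73), (52, 64, 76)]
230 [(47, 65, 117), (46, 63, 111), (44, 61, 106), (40, 58, 79), (37, 59, 83), (37, 60, 84), (37, 59, 82), (37, 60, 83), (37, 59, 82), (37, 60, 83), (38, 61, 84), (38, 60, 82), (39, 50, 67), (33, 43, 60), (57, 70, 85)]
260 [(45, 63, 110), (51, 69, 114), (62, 81, 121), (72, 108, 145), (77, 125, 171), (79, 128, 174), (76, 123, 169), (74, 122, 167), (73, 119, 164), (76, 123, 169), (74, 120, 165), (63, 93, 124), (36, 45, 60), (39, 48, 62), (62, 75, 95)]
280 [(56, 76, 122), (62, 82, 124), (53, 71, 115), (74, 111, 150), (77, 124, 170), (76, 124, 170), (76, 124, 169), (74, 121, 165), (76, 123, 168), (78, 127, 173), (76, 123, 168), (67, 89, 113), (38, 50, 69), (42, 51, 65), (74, 88, 111)]
(279, 237, 80, 97) ((318.49481201171875, 284.76458740234375), (77.9850082397461, 97.05977630615234), 1.123302698135376) ((388.1749267578125, -306.69342041015625), (70.56861877441406, 51.89320373535156), 66.82813262939453)
(278, 236, 82, 98) ((318.3281555175781, 284.2007141113281), (79.30726623535156, 98.40355682373047), 1.468800663948059) ((388.278076171875, -306.3662414550781), (71.33050537109375, 53.09085464477539), 66.69805145263672)
(272, 235, 89, 100) ((315.9262390136719, 284.32818603515625), (87.19554138183594, 99.66289520263672), 0.7252243161201477) ((386.9292907714844, -306.1316833496094), (71.83424377441406, 59.86240768432617), 68.2682876586914)
```

The cork is centred between the fingers (columns 278–360) and square to them. Descending to grip.

Request:
{"method": "jog_arm", "body": {"moves": [{"rx":0,"ry":0,"rz":0,"dx":0,"dy":0,"dz":-0.1,"fingers":-1},{"rx":0,"ry":0,"rz":0,"dx":0,"dy":0,"dz":-0.2,"fingers":-1},{"rx":0,"ry":0,"rz":0,"dx":0,"dy":0,"dz":-0.3,"fingers":-1},{"rx":0,"ry":0,"rz":0,"dx":0,"dy":0,"dz":-0.39,"fingers":-1},{"rx":0,"ry":0,"rz":0,"dx":0,"dy":0,"dz":-0.39,"fingers":-1},{"rx":0,"ry":0,"rz":0,"dx":0,"dy":0,"dz":-0.39,"fingers":-0.2},{"rx":0,"ry":0,"rz":0,"dx":0,"dy":0,"dz":-0.39,"fingers":1},{"rx":0,"ry":0,"rz":0,"dx":0,"dy":0,"dz":-0.39,"fingers":1},{"rx":0,"ry":0,"rz":0,"dx":0,"dy":0,"dz":-0.39,"fingers":1},{"rx":0,"ry":0,"rz":0,"dx":0,"dy":0,"dz":-0.39,"fingers":1},{"rx":0,"ry":0,"rz":0,"dx":0,"dy":0,"dz":-0.39,"fingers":1},{"rx":0,"ry":0,"rz":0,"dx":0,"dy":0,"dz":-0.39,"fingers":1}], "force": 20}}

```text
time: 21.6
tool_pos: [0.3932, -0.2921, 0.0357]
tcp_rot: [0.828, 0.561, 0.0, 0.0]
contact_force: [0.7, 0.9, 2.8]
grip_width: 0.0548
finger_force: 19.9
```

Request:
{"method": "jog_arm", "body": {"moves": [{"rx":0,"ry":0,"rz":0,"dx":0,"dy":0,"dz":0,"fingers":1},{"rx":0,"ry":0,"rz":0,"dx":0,"dy":0,"dz":0,"fingers":1}]}}

```text
time: 21.77
tool_pos: [0.3932, -0.2921, 0.0357]
tcp_rot: [0.828, 0.561, 0.0, 0.0]
contact_force: [-0.2, 0.0, 4.7]
grip_width: 0.055
finger_force: 19.9
```

Request:
{"method": "jog_arm", "body": {"moves": [{"rx":0,"ry":0,"rz":0,"dx":0,"dy":0,"dz":0.03,"fingers":1},{"rx":0,"ry":0,"rz":0,"dx":0,"dy":0,"dz":0.08,"fingers":1},{"rx":0,"ry":0,"rz":0,"dx":0,"dy":0,"dz":0.2,"fingers":1},{"rx":0,"ry":0,"rz":0,"dx":0,"dy":0,"dz":0.4,"fingers":1},{"rx":0,"ry":0,"rz":0,"dx":0,"dy":0,"dz":0.6,"fingers":1},{"rx":0,"ry":0,"rz":0,"dx":0,"dy":0,"dz":0.8,"fingers":1},{"rx":0,"ry":0,"rz":0,"dx":0,"dy":0,"dz":0.9,"fingers":1},{"rx":0,"ry":0,"rz":0,"dx":0,"dy":0,"dz":0.9,"fingers":1}]}}

```text
time: 22.43
tool_pos: [0.3952, -0.2942, 0.1751]
tcp_rot: [0.828, 0.561, 0.001, 0.005]
contact_force: [-0.4, -0.5, -1.2]
grip_width: 0.0552
finger_force: 19.9
```

Request:
{"method": "jog_arm", "body": {"moves": [{"rx":0,"ry":0,"rz":0.01,"dx":0.03,"dy":0.08,"dz":0,"fingers":1},{"rx":0,"ry":0,"rz":0.02,"dx":0.06,"dy":0.2,"dz":0,"fingers":1},{"rx":0,"ry":0,"rz":0.04,"dx":0.1,"dy":0.35,"dz":0,"fingers":1},{"rx":0,"ry":0,"rz":0.06,"dx":0.15,"dy":0.5,"dz":0,"fingers":1},{"rx":0,"ry":0,"rz":0.08,"dx":0.2,"dy":0.7,"dz":0,"fingers":1},{"rx":0,"ry":0,"rz":0.1,"dx":0.23,"dy":0.9,"dz":0,"fingers":1},{"rx":0,"ry":0,"rz":0.1,"dx":0.23,"dy":1,"dz":0,"fingers":1}]}}

```text
time: 23.02
tool_pos: [0.4258, -0.1372, 0.1674]
tcp_rot: [0.766, 0.642, -0.0, -0.003]
contact_force: [0.2, 0.2, 0.3]
grip_width: 0.0554
finger_force: 19.9
```

Request:
{"method": "jog_arm", "body": {"moves": [{"rx":0,"ry":0,"rz":0,"dx":0.03,"dy":0.15,"dz":0,"fingers":1},{"rx":0,"ry":0,"rz":0,"dx":0.06,"dy":0.3,"dz":0,"fingers":1},{"rx":0,"ry":0,"rz":0,"dx":0.1,"dy":0.45,"dz":0,"fingers":1},{"rx":0,"ry":0,"rz":0,"dx":0.15,"dy":0.6,"dz":0,"fingers":1},{"rx":0,"ry":0,"rz":0,"dx":0.2,"dy":0.75,"dz":0,"fingers":1},{"rx":0,"ry":0,"rz":0,"dx":0.2,"dy":0.9,"dz":0,"fingers":1},{"rx":0,"ry":0,"rz":0,"dx":0.2,"dy":1,"dz":0,"fingers":1},{"rx":0,"ry":0,"rz":0,"dx":0.2,"dy":1,"dz":0,"fingers":1},{"rx":0,"ry":0,"rz":0,"dx":0.2,"dy":1,"dz":0,"fingers":1},{"rx":0,"ry":0,"rz":0,"dx":0.2,"dy":1,"dz":0,"fingers":1}]}}

```text
time: 23.85
tool_pos: [0.4563, 0.0082, 0.1688]
tcp_rot: [0.768, 0.641, -0.001, -0.001]
contact_force: [1.1, -1.4, -0.5]
grip_width: 0.0549
finger_force: 19.9
```

Run:
```python
from h import *
o=monitor.get_obs();print(o['time'],o['tool_pos'],o['tcp_rot'],o['grip_width'])
w=snap('wrist','w12.png'); trays('wrist',w)
g=cv2.GaussianBlur(w,(0,0),1.5)
# held cork: estimate along-tool centre from colour at top plane z = tip+.024
ref=g[330,320].astype(int);print(ref)
m=((abs(g.astype(int)-ref).sum(2)<60)).astype(np.uint8);m[:,:238]=0;m[:,404:]=0;m[378:]=0
m=cv2.morphologyEx(m,cv2.MORPH_OPEN,np.ones((7,7)))
c=max(cv2.findContours(m,0,1)[0],key=cv2.contourArea)
P=ray('wrist',c[:,0]+0.,o['tool_pos'][2]+.0235)[:,:2]*1000;print(cv2.boundingRect(c),cv2.minAreaRect(P.astype(np.float32)))
```

```text
23.85 [0.45628104 0.00823001 0.16883736] [ 0.76758709  0.64094322 -0.0010315  -0.00088511] 0.054892218119501575
(564, 334, 76, 145) ((740.211181640625, -280.4147033691406), (86.96736145019531, 217.37680053710938), 4.1403422355651855)
(473, 298, 74, 45) ((636.626708984375, -135.96798706054688), (78.99567413330078, 48.25455856323242), 5.790174961090088)
(266, 139, 102, 69) ((460.67254638671875, 53.521453857421875), (64.2021255493164, 96.9500503540039), 79.70706939697266)
(405, 0, 145, 148) ((616.8046264648438, 127.58993530273438), (98.74364471435547, 132.96299743652344), 14.459035873413086)
[177 131  82]
(265, 317, 105, 61) ((451.8241882324219, -13.363391876220703), (35.0573844909668, 52.95445251464844), 79.8550796508789)
```

Run:
```python
from h import *
o=monitor.get_obs();tp=o['tool_pos'];q=o['tcp_rot'];a=2*np.arctan2(q[1],q[0]);d=np.array([np.cos(a),np.sin(a)])
w=cv2.imread('pics/w12.png')
for r in range(170,330,8): print(r,w[r,300].tolist(),w[r,330].tolist(),[(round(float((ray('wrist',[(320,r)],tp[2]+z)[0,:2]-tp[:2])@d)*1000)) for z in (-.0095,.0235)])
```

```text
170 [147, 151, 163] [144, 149, 160] [64, 68]
178 [148, 152, 163] [144, 149, 159] [60, 64]
186 [147, 152, 163] [143, 149, 158] [56, 61]
194 [145, 151, 161] [142, 148, 157] [52, 57]
202 [112, 121, 135] [129, 136, 147] [47, 53]
210 [44, 63, 85] [44, 64, 85] [43, 50]
218 [48, 72, 97] [48, 74, 99] [38, 46]
226 [50, 76, 103] [48, 72, 96] [34, 42]
234 [47, 71, 97] [45, 68, 93] [29, 39]
242 [44, 68, 91] [44, 69, 93] [25, 35]
250 [46, 69, 95] [44, 68, 93] [20, 31]
258 [45, 68, 94] [45, 70, 96] [15, 27]
266 [43, 68, 93] [42, 65, 89] [10, 23]
274 [40, 64, 89] [43, 67, 93] [5, 19]
282 [43, 67, 92] [43, 68, 93] [0, 15]
290 [43, 67, 92] [41, 66, 90] [-5, 11]
298 [43, 67, 92] [44, 70, 95] [-10, 6]
306 [47, 73, 100] [43, 67, 92] [-15, 2]
314 [43, 68, 93] [46, 73, 101] [-20, -2]
322 [85, 137, 185] [44, 69, 95] [-26, -7]
```

The cork's centre sits within 4 mm of the TCP. Moving over the short tray's centre (0.458,0.021) and down.

Request:
{"method": "jog_arm", "body": {"moves": [{"rx":0,"ry":0,"rz":0,"dx":0.01,"dy":0.085,"dz":0,"fingers":1},{"rx":0,"ry":0,"rz":0,"dx":0.01,"dy":0.085,"dz":-0.1,"fingers":1},{"rx":0,"ry":0,"rz":0,"dx":0.01,"dy":0.085,"dz":-0.25,"fingers":1},{"rx":0,"ry":0,"rz":0,"dx":0.01,"dy":0.085,"dz":-0.4,"fingers":1},{"rx":0,"ry":0,"rz":0,"dx":0.01,"dy":0.085,"dz":-0.55,"fingers":1},{"rx":0,"ry":0,"rz":0,"dx":0.01,"dy":0.085,"dz":-0.7,"fingers":1},{"rx":0,"ry":0,"rz":0,"dx":0.01,"dy":0.085,"dz":-0.8,"fingers":1},{"rx":0,"ry":0,"rz":0,"dx":0.01,"dy":0.085,"dz":-0.85,"fingers":1},{"rx":0,"ry":0,"rz":0,"dx":0.01,"dy":0.085,"dz":-0.85,"fingers":1},{"rx":0,"ry":0,"rz":0,"dx":0.01,"dy":0.085,"dz":-0.85,"fingers":1},{"rx":0,"ry":0,"rz":0,"dx":0.01,"dy":0.085,"dz":-0.85,"fingers":1},{"rx":0,"ry":0,"rz":0,"dx":0.01,"dy":0.085,"dz":-0.85,"fingers":1}]}}

```text
time: 24.9
tool_pos: [0.4603, 0.0206, 0.044]
tcp_rot: [0.768, 0.641, 0.001, 0.001]
contact_force: [1.3, -0.9, -0.2]
grip_width: 0.0553
finger_force: 19.9
```

Request:
{"method": "jog_arm", "body": {"moves": [{"rx":0,"ry":0,"rz":0,"dx":-0.01,"dy":0,"dz":-0.04,"fingers":1},{"rx":0,"ry":0,"rz":0,"dx":-0.01,"dy":0,"dz":-0.08,"fingers":1},{"rx":0,"ry":0,"rz":0,"dx":-0.01,"dy":0,"dz":-0.12,"fingers":1},{"rx":0,"ry":0,"rz":0,"dx":-0.01,"dy":0,"dz":-0.15,"fingers":1},{"rx":0,"ry":0,"rz":0,"dx":-0.01,"dy":0,"dz":-0.17,"fingers":1},{"rx":0,"ry":0,"rz":0,"dx":-0.01,"dy":0,"dz":-0.185,"fingers":1},{"rx":0,"ry":0,"rz":0,"dx":-0.01,"dy":0,"dz":-0.195,"fingers":1},{"rx":0,"ry":0,"rz":0,"dx":-0.01,"dy":0,"dz":-0.2,"fingers":1},{"rx":0,"ry":0,"rz":0,"dx":-0.01,"dy":0,"dz":-0.2,"fingers":1},{"rx":0,"ry":0,"rz":0,"dx":-0.01,"dy":0,"dz":-0.2,"fingers":1}]}}

```text
time: 25.73
tool_pos: [0.4577, 0.0209, 0.0128]
tcp_rot: [0.768, 0.641, 0.0, 0.0]
contact_force: [-0.9, 0.0, -0.7]
grip_width: 0.0552
finger_force: 19.9
```

Request:
{"method": "jog_arm", "body": {"moves": [{"rx":0,"ry":0,"rz":0,"dx":0,"dy":0,"dz":-0.01,"fingers":1},{"rx":0,"ry":0,"rz":0,"dx":0,"dy":0,"dz":-0.01,"fingers":1},{"rx":0,"ry":0,"rz":0,"dx":0,"dy":0,"dz":-0.01,"fingers":1}]}}

```text
time: 25.98
tool_pos: [0.4579, 0.0209, 0.0126]
tcp_rot: [0.768, 0.641, 0.0, 0.0]
contact_force: [-4.1, -0.1, 11.0]
grip_width: 0.0551
finger_force: 19.9
```

Touchdown at 11 N. Releasing, rising and going back to the board.

Request:
{"method": "jog_arm", "body": {"moves": [{"rx":0,"ry":0,"rz":0,"dx":0,"dy":0,"dz":0.01,"fingers":-0.25},{"rx":0,"ry":0,"rz":0,"dx":0,"dy":0,"dz":0.01,"fingers":-0.4},{"rx":0,"ry":0,"rz":0,"dx":0,"dy":0,"dz":0.01,"fingers":-0.55},{"rx":0,"ry":0,"rz":0,"dx":0,"dy":0,"dz":0.01,"fingers":-0.6},{"rx":0,"ry":0,"rz":0,"dx":0,"dy":0,"dz":0.06,"fingers":-0.7},{"rx":0,"ry":0,"rz":0,"dx":0,"dy":0,"dz":0.2,"fingers":-0.7},{"rx":0,"ry":0,"rz":0,"dx":0,"dy":0,"dz":0.4,"fingers":-0.8},{"rx":0,"ry":0,"rz":0,"dx":0,"dy":0,"dz":0.6,"fingers":-1},{"rx":0,"ry":0,"rz":0,"dx":0,"dy":0,"dz":0.8,"fingers":-1},{"rx":0,"ry":0,"rz":0,"dx":0,"dy":0,"dz":1,"fingers":-1},{"rx":0,"ry":0,"rz":0,"dx":0,"dy":0,"dz":1,"fingers":-1}]}}

```text
time: 26.9
tool_pos: [0.4623, 0.0204, 0.1682]
tcp_rot: [0.768, 0.641, 0.004, 0.005]
contact_force: [0.6, -0.6, 0.6]
grip_width: 0.0941
finger_force: 0.0
```

Request:
{"method": "jog_arm", "body": {"moves": [{"rx":0,"ry":0,"rz":0,"dx":-0.05,"dy":-0.2,"dz":0.2,"fingers":-1},{"rx":0,"ry":0,"rz":0,"dx":-0.1,"dy":-0.4,"dz":0.3,"fingers":-1},{"rx":0,"ry":0,"rz":0,"dx":-0.15,"dy":-0.6,"dz":0.4,"fingers":-1},{"rx":0,"ry":0,"rz":0,"dx":-0.2,"dy":-0.8,"dz":0.4,"fingers":-1},{"rx":0,"ry":0,"rz":0,"dx":-0.3,"dy":-1,"dz":0.4,"fingers":-1}]}}

```text
time: 27.32
tool_pos: [0.4132, -0.1307, 0.2226]
tcp_rot: [0.768, 0.641, 0.001, 0.002]
contact_force: [-0.3, -1.0, -0.1]
grip_width: 0.0943
finger_force: 0.0
```

Request:
{"method": "jog_arm", "body": {"moves": [{"rx":0,"ry":0,"rz":0,"dx":-0.05,"dy":-0.2,"dz":0,"fingers":-1},{"rx":0,"ry":0,"rz":0,"dx":-0.1,"dy":-0.4,"dz":0,"fingers":-1},{"rx":0,"ry":0,"rz":0,"dx":-0.13,"dy":-0.6,"dz":0,"fingers":-1},{"rx":0,"ry":0,"rz":0,"dx":-0.13,"dy":-0.8,"dz":0,"fingers":-1},{"rx":0,"ry":0,"rz":0,"dx":-0.13,"dy":-1,"dz":0,"fingers":-1},{"rx":0,"ry":0,"rz":0,"dx":-0.13,"dy":-1,"dz":0,"fingers":-1},{"rx":0,"ry":0,"rz":0,"dx":-0.13,"dy":-1,"dz":0,"fingers":-1},{"rx":0,"ry":0,"rz":0,"dx":-0.13,"dy":-1,"dz":0,"fingers":-1}]}}

```text
time: 27.98
tool_pos: [0.3925, -0.2783, 0.2206]
tcp_rot: [0.768, 0.641, 0.0, -0.001]
contact_force: [-0.2, -0.1, 0.1]
grip_width: 0.0942
finger_force: 0.0
```

```bash
cat >> h.py <<'E'
def blob(n,im,lo,hi,z,roi=None,mn=300):
    h=cv2.cvtColor(im,cv2.COLOR_RGB2HSV); m=cv2.inRange(h,lo,hi)
    if roi: q=np.zeros_like(m); a,b,c,d=roi; q[b:d,a:c]=m[b:d,a:c]; m=q
    m=cv2.morphologyEx(cv2.morphologyEx(m,cv2.MORPH_CLOSE,np.ones((5,5))),cv2.MORPH_OPEN,np.ones((5,5)))
    for c in cv2.findContours(m,0,1)[0]:
        if cv2.contourArea(c)>mn:
            P=ray(n,c[:,0]+0.,z)[:,:2]*1000; print(n,cv2.boundingRect(c),cv2.minAreaRect(P.astype(np.float32)))
E
python3 - <<'E'
from h import *
o=monitor.get_obs();print(o['time'],o['tool_pos'],o['tcp_rot'])
w=snap('wrist','w13.png');t=snap('top','t7.png');s=snap('scene','s7.png')
blob('wrist',w,(5,100,110),(25,200,255),.026)
blob('top',t,(8,70,150),(25,200,255),.026,(370,250,460,320),150)
print('cork'); blob('top',t,(8,70,110),(25,200,255),.036,(270,240,345,300),150)
print('ankle'); blob('top',t,(0,0,0),(180,120,75),.055,(190,265,245,315),60)
o=np.zeros((600,800,3),np.uint8)
o[:360,:480]=cv2.resize(w[:,:,::-1],(480,360),interpolation=3)
o[:300,480:]=cv2.resize(t[240:300,276:340,::-1],(320,300),interpolation=2)
o[300:,480:]=cv2.resize(s[215:295,240:320,::-1],(320,300),interpolation=2)
o[360:,:240]=cv2.resize(s[145:205,210:270,::-1],(240,240),interpolation=2)
o[360:,240:480]=cv2.resize(t[180:230,340:390,::-1],(240,240),interpolation=2)
cv2.imwrite('pics/c7.png',o)
E
```

```text
27.9833 [ 0.39253444 -0.27828099  0.22063476] [ 7.67898071e-01  6.40571455e-01  1.66963979e-04 -8.58059570e-04]
wrist (525, 210, 53, 38) ((645.298583984375, -341.6272277832031), (36.350181579589844, 62.57794952392578), 62.15106964111328)
wrist (290, 150, 65, 135) ((392.51849365234375, -286.387451171875), (150.13333129882812, 70.14959716796875), 79.81338500976562)
wrist (379, 55, 28, 23) ((488.4068298339844, -147.159423828125), (19.415685653686523, 27.15481948852539), 79.79449462890625)
wrist (408, 53, 37, 41) ((519.6900634765625, -159.59613037109375), (37.887996673583984, 31.323667526245117), 74.61239624023438)
top (370, 250, 66, 70) ((404.77960205078125, -250.43399047851562), (186.43414306640625, 195.41725158691406), 88.80624389648438)
cork
top (270, 240, 75, 60) ((452.0576477050781, 19.38568115234375), (209.31849670410156, 166.49400329589844), 88.83657836914062)
ankle
```

Run:
```python
from h import *
w=cv2.imread('pics/w13.png').astype(int)
g=cv2.GaussianBlur(w.astype(np.uint8),(0,0),1).astype(int)
for r in (170,200,230,260,275):
    x=g[r,250:400,2]-0; print(r,[f"{250+i}:{tuple(g[r,250+i])}" for i in range(20,130,8)] if r in(170,230) else '')
    d=np.abs(np.diff(g[r,260:390],axis=0)).sum(1); k=[260+i for i in range(2,len(d)-2) if d[i]>22 and d[i]==d[i-2:i+3].max()]
    print(k, (ray('wrist',[(c,r) for c in k],.026)[:,:2]*1000).round().tolist())
```

```text
170 ['270:(np.int64(40), np.int64(54), np.int64(93))', '278:(np.int64(42), np.int64(57), np.int64(99))', '286:(np.int64(39), np.int64(54), np.int64(92))', '294:(np.int64(42), np.int64(58), np.int64(98))', '302:(np.int64(92), np.int64(142), np.int64(199))', '310:(np.int64(95), np.int64(148), np.int64(207))', '318:(np.int64(100), np.int64(154), np.int64(214))', '326:(np.int64(102), np.int64(160), np.int64(220))', '334:(np.int64(100), np.int64(154), np.int64(214))', '342:(np.int64(97), np.int64(151), np.int64(209))', '350:(np.int64(97), np.int64(150), np.int64(209))', '358:(np.int64(31), np.int64(43), np.int64(62))', '366:(np.int64(77), np.int64(97), np.int64(121))', '374:(np.int64(103), np.int64(126), np.int64(148))']
[297, 353, 364, 380, 381] [[378.0, -228.0], [436.0, -239.0], [447.0, -241.0], [464.0, -244.0], [465.0, -244.0]]
200 
[297, 352, 363] [[372.0, -259.0], [430.0, -270.0], [441.0, -272.0]]
230 ['270:(np.int64(41), np.int64(57), np.int64(97))', '278:(np.int64(42), np.int64(58), np.int64(97))', '286:(np.int64(52), np.int64(69), np.int64(104))', '294:(np.int64(41), np.int64(58), np.int64(99))', '302:(np.int64(98), np.int64(151), np.int64(211))', '310:(np.int64(101), np.int64(157), np.int64(216))', '318:(np.int64(105), np.int64(161), np.int64(222))', '326:(np.int64(103), np.int64(160), np.int64(220))', '334:(np.int64(104), np.int64(161), np.int64(221))', '342:(np.int64(94), np.int64(146), np.int64(204))', '350:(np.int64(87), np.int64(135), np.int64(189))', '358:(np.int64(34), np.int64(45), np.int64(63))', '366:(np.int64(55), np.int64(71), np.int64(101))', '374:(np.int64(68), np.int64(85), np.int64(108))']
[298, 351, 361] [[366.0, -292.0], [424.0, -303.0], [434.0, -305.0]]
260 
[298, 350, 360] [[359.0, -327.0], [417.0, -337.0], [428.0, -339.0]]
275 
[298, 320, 349] [[356.0, -345.0], [381.0, -349.0], [413.0, -355.0]]
```

Board centre (0.3966,-0.2865), long axis at 79°. Descending onto it in two stages.

Request:
{"method": "jog_arm", "body": {"moves": [{"rx":0,"ry":0,"rz":0,"dx":0.027,"dy":-0.055,"dz":-0.15,"fingers":-1},{"rx":0,"ry":0,"rz":0,"dx":0.027,"dy":-0.055,"dz":-0.35,"fingers":-1},{"rx":0,"ry":0,"rz":0,"dx":0.027,"dy":-0.055,"dz":-0.55,"fingers":-1},{"rx":0,"ry":0,"rz":0,"dx":0.027,"dy":-0.055,"dz":-0.75,"fingers":-1},{"rx":0,"ry":0,"rz":0,"dx":0.027,"dy":-0.055,"dz":-0.9,"fingers":-1},{"rx":0,"ry":0,"rz":0,"dx":0.027,"dy":-0.055,"dz":-1,"fingers":-1},{"rx":0,"ry":0,"rz":0,"dx":0.027,"dy":-0.055,"dz":-1,"fingers":-1},{"rx":0,"ry":0,"rz":0,"dx":0.027,"dy":-0.055,"dz":-1,"fingers":-1},{"rx":0,"ry":0,"rz":0,"dx":0.027,"dy":-0.055,"dz":-1,"fingers":-1},{"rx":0,"ry":0,"rz":0,"dx":0.027,"dy":-0.055,"dz":-1,"fingers":-1}]}}

```text
time: 28.97
tool_pos: [0.3982, -0.2881, 0.073]
tcp_rot: [0.768, 0.641, 0.0, 0.002]
contact_force: [-0.7, 0.1, -0.2]
grip_width: 0.0941
finger_force: 0.0
```

Run:
```python
from h import *
o=monitor.get_obs();print(o['tool_pos'],o['tcp_rot'])
w=cv2.GaussianBlur(snap('wrist','w14.png')[:,:,::-1].copy(),(0,0),1).astype(int)
for r in (190,220,250,275,300):
    d=np.abs(np.diff(w[r,240:400],axis=0)).sum(1); k=[240+i for i in range(2,len(d)-2) if d[i]>22 and d[i]==d[i-2:i+3].max()]
    print(r,k)
```

```text
[ 0.39820146 -0.28812095  0.07298583] [7.67603515e-01 6.40922569e-01 1.43517708e-04 1.75595448e-03]
190 [271, 329]
220 [272, 295, 296, 361]
250 [273, 282, 296, 303, 329, 330, 337, 343, 360, 375]
275 [274, 358, 373]
300 [275, 357, 371]
```

Request:
{"method": "jog_arm", "body": {"moves": [{"rx":0,"ry":0,"rz":0,"dx":-0.013,"dy":0,"dz":-0.1,"fingers":-1},{"rx":0,"ry":0,"rz":0,"dx":-0.013,"dy":0,"dz":-0.2,"fingers":-1},{"rx":0,"ry":0,"rz":0,"dx":-0.013,"dy":0,"dz":-0.3,"fingers":-1},{"rx":0,"ry":0,"rz":0,"dx":-0.013,"dy":0,"dz":-0.36,"fingers":-1},{"rx":0,"ry":0,"rz":0,"dx":-0.013,"dy":0,"dz":-0.4,"fingers":-1},{"rx":0,"ry":0,"rz":0,"dx":-0.013,"dy":0,"dz":-0.41,"fingers":-1},{"rx":0,"ry":0,"rz":0,"dx":-0.013,"dy":0,"dz":-0.41,"fingers":-1},{"rx":0,"ry":0,"rz":0,"dx":-0.013,"dy":0,"dz":-0.41,"fingers":-1},{"rx":0,"ry":0,"rz":0,"dx":-0.013,"dy":0,"dz":-0.41,"fingers":-1}]}}

```text
time: 29.77
tool_pos: [0.3956, -0.2879, 0.0105]
tcp_rot: [0.768, 0.641, 0.0, 0.001]
contact_force: [-0.6, -0.2, 0.3]
grip_width: 0.0939
finger_force: 0.0
```

Request:
{"method": "jog_arm", "body": {"moves": [{"rx":0,"ry":0,"rz":0,"dx":0,"dy":0,"dz":-0.01,"fingers":0},{"rx":0,"ry":0,"rz":0,"dx":0,"dy":0,"dz":-0.01,"fingers":1},{"rx":0,"ry":0,"rz":0,"dx":0,"dy":0,"dz":-0.01,"fingers":1},{"rx":0,"ry":0,"rz":0,"dx":0,"dy":0,"dz":-0.01,"fingers":1},{"rx":0,"ry":0,"rz":0,"dx":0,"dy":0,"dz":-0.01,"fingers":1},{"rx":0,"ry":0,"rz":0,"dx":0,"dy":0,"dz":-0.01,"fingers":1},{"rx":0,"ry":0,"rz":0,"dx":0,"dy":0,"dz":-0.01,"fingers":1},{"rx":0,"ry":0,"rz":0,"dx":0,"dy":0,"dz":-0.01,"fingers":1},{"rx":0,"ry":0,"rz":0,"dx":0,"dy":0,"dz":-0.01,"fingers":1}], "force": 35}}

```text
time: 30.52
tool_pos: [0.3952, -0.2874, 0.0083]
tcp_rot: [0.768, 0.641, 0.0, 0.0]
contact_force: [1.3, 0.1, 0.2]
grip_width: 0.0596
finger_force: 35.0
```

Request:
{"method": "jog_arm", "body": {"moves": [{"rx":0,"ry":0,"rz":0,"dx":0,"dy":0,"dz":0.03,"fingers":1},{"rx":0,"ry":0,"rz":0,"dx":0,"dy":0,"dz":0.08,"fingers":1},{"rx":0,"ry":0,"rz":0,"dx":0,"dy":0,"dz":0.2,"fingers":1},{"rx":0,"ry":0,"rz":0,"dx":0,"dy":0,"dz":0.35,"fingers":1},{"rx":0,"ry":0,"rz":0,"dx":0,"dy":0,"dz":0.55,"fingers":1},{"rx":0,"ry":0,"rz":0,"dx":0,"dy":0,"dz":0.75,"fingers":1},{"rx":0,"ry":0,"rz":0,"dx":0,"dy":0,"dz":0.9,"fingers":1},{"rx":0,"ry":0,"rz":0,"dx":0,"dy":0,"dz":1,"fingers":1},{"rx":0,"ry":0,"rz":0,"dx":0,"dy":0,"dz":1,"fingers":1}]}}

```text
time: 31.27
tool_pos: [0.397, -0.2894, 0.1627]
tcp_rot: [0.768, 0.641, 0.0, 0.004]
contact_force: [0.1, -0.1, -1.6]
grip_width: 0.0594
finger_force: 35.0
```

The board is held (59.6 mm, 35 N). Carrying it to the long tray at (0.6145,0.152), turning 25° on the way.

Request:
{"method": "jog_arm", "body": {"moves": [{"rx":0,"ry":0,"rz":0,"dx":0.04,"dy":0.08,"dz":0.05,"fingers":1},{"rx":0,"ry":0,"rz":0.01,"dx":0.1,"dy":0.2,"dz":0.1,"fingers":1},{"rx":0,"ry":0,"rz":0.02,"dx":0.18,"dy":0.35,"dz":0.1,"fingers":1},{"rx":0,"ry":0,"rz":0.035,"dx":0.25,"dy":0.5,"dz":0.1,"fingers":1},{"rx":0,"ry":0,"rz":0.05,"dx":0.33,"dy":0.65,"dz":0.1,"fingers":1},{"rx":0,"ry":0,"rz":0.06,"dx":0.41,"dy":0.8,"dz":0.1,"fingers":1},{"rx":0,"ry":0,"rz":0.073,"dx":0.49,"dy":0.975,"dz":0.1,"fingers":1}]}}

```text
time: 31.85
tool_pos: [0.4678, -0.1399, 0.1718]
tcp_rot: [0.719, 0.695, -0.001, -0.001]
contact_force: [0.7, 0.1, -2.2]
grip_width: 0.0597
finger_force: 35.0
```

Request:
{"method": "jog_arm", "body": {"moves": [{"rx":0,"ry":0,"rz":0.01,"dx":0.08,"dy":0.16,"dz":0,"fingers":1},{"rx":0,"ry":0,"rz":0.02,"dx":0.16,"dy":0.32,"dz":0,"fingers":1},{"rx":0,"ry":0,"rz":0.03,"dx":0.24,"dy":0.48,"dz":0,"fingers":1},{"rx":0,"ry":0,"rz":0.045,"dx":0.32,"dy":0.64,"dz":0,"fingers":1},{"rx":0,"ry":0,"rz":0.06,"dx":0.4,"dy":0.8,"dz":0,"fingers":1},{"rx":0,"ry":0,"rz":0.073,"dx":0.49,"dy":0.975,"dz":0,"fingers":1}]}}

```text
time: 32.35
tool_pos: [0.5409, 0.0064, 0.1715]
tcp_rot: [0.666, 0.746, -0.001, -0.001]
contact_force: [0.8, -0.5, -2.1]
grip_width: 0.0594
finger_force: 35.0
```

Request:
{"method": "jog_arm", "body": {"moves": [{"rx":0,"ry":0,"rz":0.01,"dx":0.08,"dy":0.16,"dz":0,"fingers":1},{"rx":0,"ry":0,"rz":0.02,"dx":0.16,"dy":0.32,"dz":0,"fingers":1},{"rx":0,"ry":0,"rz":0.03,"dx":0.24,"dy":0.48,"dz":0,"fingers":1},{"rx":0,"ry":0,"rz":0.045,"dx":0.32,"dy":0.64,"dz":0,"fingers":1},{"rx":0,"ry":0,"rz":0.06,"dx":0.4,"dy":0.8,"dz":0,"fingers":1},{"rx":0,"ry":0,"rz":0.073,"dx":0.46,"dy":0.9,"dz":0,"fingers":1},{"rx":0,"ry":0,"rz":0.073,"dx":0.48,"dy":0.97,"dz":0,"fingers":1},{"rx":0,"ry":0,"rz":0.073,"dx":0.48,"dy":0.97,"dz":0,"fingers":1},{"rx":0,"ry":0,"rz":0.073,"dx":0.48,"dy":0.97,"dz":0,"fingers":1},{"rx":0,"ry":0,"rz":0.073,"dx":0.48,"dy":0.97,"dz":0,"fingers":1}]}}

```text
time: 33.18
tool_pos: [0.6131, 0.1496, 0.1724]
tcp_rot: [0.611, 0.792, -0.001, -0.0]
contact_force: [-0.2, 0.2, -1.7]
grip_width: 0.0597
finger_force: 35.0
```

Run:
```python
from h import *
o=monitor.get_obs();tp=o['tool_pos'];q=o['tcp_rot'];print(o['time'],tp,q,o['grip_width'])
a=2*np.arctan2(q[1],q[0]);d=np.array([np.cos(a),np.sin(a)]);print(np.degrees(a))
w=snap('wrist','w15.png'); trays('wrist',w)
w=w.astype(int)
for r in range(60,300,10): print(r,w[r,300].tolist(),w[r,335].tolist(),[(round(float((ray('wrist',[(320,r)],tp[2]+z)[0,:2]-tp[:2])@d)*1000)) for z in (-.008,.018)])
```

```text
33.1833 [0.61307113 0.14962229 0.17242244] [ 6.10661653e-01  7.91890935e-01 -9.41206763e-04 -4.53456064e-04] 0.05972790234015277
104.72523135296791
(246, 426, 65, 35) ((634.9090576171875, -136.90611267089844), (79.68913269042969, 52.67997360229492), 14.901561737060547)
(570, 333, 70, 146) ((998.8650512695312, 6.9927520751953125), (82.43743133544922, 219.34078979492188), 29.150728225708008)
(101, 227, 109, 116) ((457.1748046875, 31.570632934570312), (116.75318145751953, 97.33226013183594), 79.70984649658203)
(277, 124, 95, 25) ((596.4300537109375, 227.9493865966797), (88.09046936035156, 21.578359603881836), 14.730096817016602)
(585, 3, 55, 36) ((812.9682006835938, 383.1601867675781), (48.01963806152344, 26.452980041503906), 14.699560165405273)
(317, 0, 62, 31) ((590.3313598632812, 329.10992431640625), (51.709346771240234, 22.533889770507812), 14.687261581420898)
(56, 0, 121, 71) ((402.6295166015625, 263.54571533203125), (100.38711547851562, 54.19675827026367), 14.687237739562988)
60 [70, 46, 36] [64, 38, 28] [116, 112]
70 [67, 44, 34] [65, 40, 31] [112, 108]
80 [70, 48, 37] [64, 39, 3
[... 183 characters left out ...]
4, 72] [78, 71, 68] [84, 84]
140 [83, 74, 72] [81, 74, 71] [79, 80]
150 [108, 80, 58] [115, 83, 61] [74, 75]
160 [146, 103, 68] [140, 99, 65] [69, 71]
170 [147, 103, 67] [142, 100, 66] [64, 67]
180 [139, 97, 62] [143, 100, 66] [59, 62]
190 [139, 98, 64] [144, 101, 66] [53, 57]
200 [139, 98, 64] [145, 101, 65] [48, 53]
210 [141, 99, 65] [146, 103, 67] [43, 48]
220 [142, 99, 65] [146, 103, 67] [37, 43]
230 [142, 99, 65] [147, 103, 68] [31, 38]
240 [143, 101, 67] [148, 104, 68] [26, 33]
250 [142, 100, 64] [148, 104, 68] [20, 28]
260 [144, 101, 67] [148, 104, 67] [14, 23]
270 [144, 101, 66] [149, 106, 69] [8, 18]
280 [144, 102, 67] [149, 104, 68] [2, 13]
290 [144, 101, 67] [150, 106, 70] [-5, 7]
```

The board is centred on the TCP (far edge at 75 mm) and the tray's centre is (0.6155,0.1515). Lowering.

Request:
{"method": "jog_arm", "body": {"moves": [{"rx":0,"ry":0,"rz":0,"dx":0.013,"dy":0.01,"dz":-0.05,"fingers":1},{"rx":0,"ry":0,"rz":0,"dx":0.013,"dy":0.01,"dz":-0.15,"fingers":1},{"rx":0,"ry":0,"rz":0,"dx":0.013,"dy":0.01,"dz":-0.3,"fingers":1},{"rx":0,"ry":0,"rz":0,"dx":0.013,"dy":0.01,"dz":-0.45,"fingers":1},{"rx":0,"ry":0,"rz":0,"dx":0.013,"dy":0.01,"dz":-0.6,"fingers":1},{"rx":0,"ry":0,"rz":0,"dx":0.013,"dy":0.01,"dz":-0.72,"fingers":1},{"rx":0,"ry":0,"rz":0,"dx":0.013,"dy":0.01,"dz":-0.8,"fingers":1},{"rx":0,"ry":0,"rz":0,"dx":0.013,"dy":0.01,"dz":-0.85,"fingers":1},{"rx":0,"ry":0,"rz":0,"dx":0.013,"dy":0.01,"dz":-0.85,"fingers":1},{"rx":0,"ry":0,"rz":0,"dx":0.013,"dy":0.01,"dz":-0.85,"fingers":1},{"rx":0,"ry":0,"rz":0,"dx":0.013,"dy":0.01,"dz":-0.85,"fingers":1}]}}

```text
time: 34.15
tool_pos: [0.6173, 0.1522, 0.0472]
tcp_rot: [0.61, 0.792, 0.001, 0.001]
contact_force: [0.1, -1.0, -1.5]
grip_width: 0.06
finger_force: 35.0
```

Request:
{"method": "jog_arm", "body": {"moves": [{"rx":0,"ry":0,"rz":0,"dx":0,"dy":0,"dz":-0.04,"fingers":1},{"rx":0,"ry":0,"rz":0,"dx":0,"dy":0,"dz":-0.08,"fingers":1},{"rx":0,"ry":0,"rz":0,"dx":0,"dy":0,"dz":-0.12,"fingers":1},{"rx":0,"ry":0,"rz":0,"dx":0,"dy":0,"dz":-0.15,"fingers":1},{"rx":0,"ry":0,"rz":0,"dx":0,"dy":0,"dz":-0.175,"fingers":1},{"rx":0,"ry":0,"rz":0,"dx":0,"dy":0,"dz":-0.195,"fingers":1},{"rx":0,"ry":0,"rz":0,"dx":0,"dy":0,"dz":-0.205,"fingers":1},{"rx":0,"ry":0,"rz":0,"dx":0,"dy":0,"dz":-0.215,"fingers":1},{"rx":0,"ry":0,"rz":0,"dx":0,"dy":0,"dz":-0.215,"fingers":1},{"rx":0,"ry":0,"rz":0,"dx":0,"dy":0,"dz":-0.215,"fingers":1}]}}

```text
time: 34.98
tool_pos: [0.6161, 0.1522, 0.0135]
tcp_rot: [0.61, 0.792, 0.0, 0.0]
contact_force: [0.2, -0.4, -2.6]
grip_width: 0.0599
finger_force: 35.0
```

Request:
{"method": "jog_arm", "body": {"moves": [{"rx":0,"ry":0,"rz":0,"dx":0,"dy":0,"dz":-0.008,"fingers":1},{"rx":0,"ry":0,"rz":0,"dx":0,"dy":0,"dz":-0.014,"fingers":1},{"rx":0,"ry":0,"rz":0,"dx":0,"dy":0,"dz":-0.018,"fingers":1},{"rx":0,"ry":0,"rz":0,"dx":0,"dy":0,"dz":-0.018,"fingers":1},{"rx":0,"ry":0,"rz":0,"dx":0,"dy":0,"dz":-0.018,"fingers":1}]}}

```text
time: 35.4
tool_pos: [0.6162, 0.1522, 0.0113]
tcp_rot: [0.61, 0.792, 0.0, 0.0]
contact_force: [-1.2, -0.3, 1.7]
grip_width: 0.0596
finger_force: 35.0
```

Touching at z 0.0113, as expected. Releasing and rising.

Request:
{"method": "jog_arm", "body": {"moves": [{"rx":0,"ry":0,"rz":0,"dx":0,"dy":0,"dz":0,"fingers":-0.35},{"rx":0,"ry":0,"rz":0,"dx":0,"dy":0,"dz":0,"fingers":-0.5},{"rx":0,"ry":0,"rz":0,"dx":0,"dy":0,"dz":0,"fingers":-0.6},{"rx":0,"ry":0,"rz":0,"dx":0,"dy":0,"dz":0,"fingers":-0.6},{"rx":0,"ry":0,"rz":0,"dx":0,"dy":0,"dz":0.05,"fingers":-0.6},{"rx":0,"ry":0,"rz":0,"dx":0,"dy":0,"dz":0.2,"fingers":-0.6},{"rx":0,"ry":0,"rz":0,"dx":0,"dy":0,"dz":0.4,"fingers":-0.8},{"rx":0,"ry":0,"rz":0,"dx":0,"dy":0,"dz":0.6,"fingers":-1},{"rx":0,"ry":0,"rz":0,"dx":0,"dy":0,"dz":0.8,"fingers":-1},{"rx":0,"ry":0,"rz":0,"dx":0,"dy":0,"dz":1,"fingers":-1},{"rx":0,"ry":0,"rz":0,"dx":0,"dy":0,"dz":1,"fingers":-1},{"rx":0,"ry":0,"rz":0,"dx":0,"dy":0,"dz":1,"fingers":-1}]}}

```text
time: 36.4
tool_pos: [0.618, 0.1524, 0.1642]
tcp_rot: [0.61, 0.792, 0.002, 0.002]
contact_force: [0.8, -0.4, -1.1]
grip_width: 0.094
finger_force: 0.0
```

Request:
{"method": "jog_arm", "body": {"moves": [{"rx":0,"ry":0,"rz":0,"dx":-0.15,"dy":-0.2,"dz":0.2,"fingers":-1},{"rx":0,"ry":0,"rz":0,"dx":-0.3,"dy":-0.4,"dz":0.4,"fingers":-1},{"rx":0,"ry":0,"rz":0,"dx":-0.5,"dy":-0.6,"dz":0.6,"fingers":-1},{"rx":0,"ry":0,"rz":0,"dx":-0.7,"dy":-0.8,"dz":0.8,"fingers":-1},{"rx":0,"ry":0,"rz":0,"dx":-0.9,"dy":-1,"dz":1,"fingers":-1},{"rx":0,"ry":0,"rz":0,"dx":-1,"dy":-1,"dz":1,"fingers":-1},{"rx":0,"ry":0,"rz":0,"dx":-1,"dy":-1,"dz":1,"fingers":-1}]}}

```text
time: 36.98
tool_pos: [0.4638, 0.0002, 0.3127]
tcp_rot: [0.611, 0.791, -0.0, 0.001]
contact_force: [0.9, -0.1, -0.4]
grip_width: 0.094
finger_force: 0.0
```

Request:
{"method": "jog_arm", "body": {"moves": [{"rx":0,"ry":0,"rz":0,"dx":0,"dy":-0.2,"dz":0,"fingers":-1},{"rx":0,"ry":0,"rz":0,"dx":0,"dy":-0.4,"dz":0,"fingers":-1},{"rx":0,"ry":0,"rz":0,"dx":0,"dy":-0.6,"dz":0,"fingers":-1},{"rx":0,"ry":0,"rz":0,"dx":0,"dy":-0.8,"dz":0,"fingers":-1},{"rx":0,"ry":0,"rz":0,"dx":0,"dy":-1,"dz":0,"fingers":-1},{"rx":0,"ry":0,"rz":0,"dx":0,"dy":-1,"dz":0,"fingers":-1},{"rx":0,"ry":0,"rz":0,"dx":0,"dy":-1,"dz":0,"fingers":-1}]}}

```text
time: 37.57
tool_pos: [0.4653, -0.1483, 0.3084]
tcp_rot: [0.611, 0.791, -0.0, -0.002]
contact_force: [-0.0, -1.0, -0.6]
grip_width: 0.0943
finger_force: 0.0
```

Request:
{"method": "jog_arm", "body": {"moves": [{"rx":0,"ry":0,"rz":0,"dx":0,"dy":-0.2,"dz":0,"fingers":-1},{"rx":0,"ry":0,"rz":0,"dx":0,"dy":-0.4,"dz":0,"fingers":-1},{"rx":0,"ry":0,"rz":0,"dx":0,"dy":-0.6,"dz":0,"fingers":-1},{"rx":0,"ry":0,"rz":0,"dx":0,"dy":-0.8,"dz":0,"fingers":-1},{"rx":0,"ry":0,"rz":0,"dx":0,"dy":-1,"dz":0,"fingers":-1},{"rx":0,"ry":0,"rz":0,"dx":0,"dy":-1,"dz":0,"fingers":-1},{"rx":0,"ry":0,"rz":0,"dx":0,"dy":-1,"dz":0,"fingers":-1}]}}

```text
time: 38.15
tool_pos: [0.466, -0.2971, 0.3091]
tcp_rot: [0.61, 0.792, 0.001, -0.002]
contact_force: [-0.4, 0.3, 0.0]
grip_width: 0.0941
finger_force: 0.0
```

Run:
```python
from h import *
o=monitor.get_obs();print(o['time'],o['tool_pos'])
t=snap('top','t9.png');s=snap('scene','s9.png')
o=np.zeros((600,800,3),np.uint8)
o[:330,:]=cv2.resize(t[180:310,160:475,::-1],(800,330),interpolation=3)
o[330:,:400]=cv2.resize(s[90:290,185:425,::-1],(400,270),interpolation=3)
o[330:,400:]=cv2.resize(s[240:440,230:430,::-1],(400,270),interpolation=3)
cv2.imwrite('pics/c9.png',o)
```

```text
38.15 [ 0.46598336 -0.29708222  0.30906685]
```

View pics/c9.png

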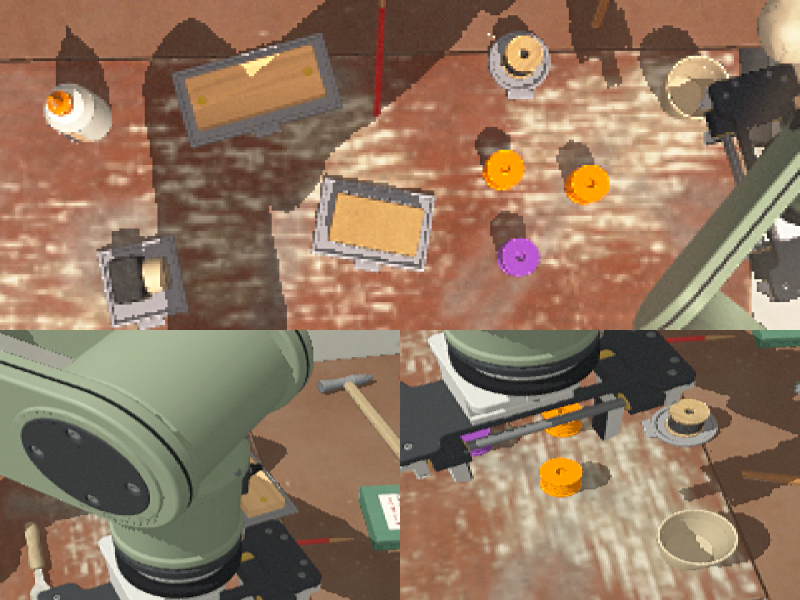

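All four pieces lie flat and free in their trays. In the top view the board is at (257,88), the cork at (378,222), the ankle block at (140,275) and the spool at (523,53). The cup and bottle are where they started. Handing in.

```bash
python3 -c "
from cell import finish_job
print(finish_job())"
```

```text
the job is handed in; nothing more can be done
None
```

The pile is apart and the job is handed in: the last pictures show spool, ankle block, cork block and board each in its own tray, with the cup and bottle in place, after about 38 s; no verdict was returned.

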